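Charge the copper plating cell and lock its current

TASK

Charge the copper plating cell: slide its amber cover fully open, pour the copper nuggets from the blue beaker into the tank, add every nugget from the weighing plate (and any that went astray), stand the empty beaker upright on the middle of the green mat, and slide the cover fully shut. Only then turn the current knob so its pointer lines up with the red mark, and after that slide the yellow lock hood fully home over the knob, leaving the knob on the mark. Leave the other things on the bench where they are.

Things in the scene. Friction and masses are not known exactly. Their poses are not given: they have to be found in the camera images.
- cell: white open-topped plating tank, fixed to the bench, 160 mm (its x) by 164 mm (its y) by 65 mm high, 5 mm walls and floor; origin: centre of its underside, z up; two aluminium rails run along its sides (y = +-88 mm) and on past its far side, carrying the cover
- cover (a joint): sliding cover of the cell, an amber see-through plate 160 x 188 x 5 mm whose top lies 71 mm above the bench: 0 = shut over the tank, 0.15 m = fully open; it slides along the cell's +x (away from the robot) and stays where left
- cover_handle (a point): middle of the cover's black upright fin (14 mm thick along the cell's x, 60 mm long along the cell's y, standing from 71 to 105 mm above the bench); this point is 92 mm above the bench and, with the cover shut, at x = -60 mm from the cell's centre. Pinch it from above across its thickness
- console: grey regulator box fixed to the bench, 240 mm (x) by 140 mm (y) by 50 mm high; origin: centre of its underside; the knob's axis stands at x = -50 mm, y = 0 on its top
- knob_grip (a point): on the knob's axis, 80 mm above the bench: the knob is a disc of radius 29 mm with a bar 54 mm long, 16 mm thick standing from 62 to 90 mm above the bench; the bar points along the pointer; it turns stiffly about 2.2 rad (0 to 2.2 rad clockwise from the console's +x) and stays where left
- knob_pointer (a point): point 34 mm from the knob's axis in the direction of its white pointer line, 80 mm above the bench
- mark (a point): point 34 mm from the knob's axis in the direction of the red mark on the white ring round the knob, 80 mm above the bench; the knob is set when its pointer lines up with this mark
- lock (a joint): yellow lock hood over the console: 0 = parked at the far end, clear of the knob, 0.10 m = fully home, right over the knob; it slides along the console's -x (towards the robot) and stays where left. The hood is 76 mm along x, 96 mm wide, its roof 103 mm above the bench, open towards the knob
- lock_handle (a point): middle of the black upright fin on the hood (14 mm thick along the console's x, 50 mm long along its y, from 103 to 137 mm above the bench); this point is 125 mm above the bench
- beaker: blue plastic beaker, round, straight, 64 mm outer diameter, 100 mm tall, 3 mm wall; origin: centre of its underside; z out of its mouth; holds up to 5 copper nuggets at the start
- mat: round green mat, 110 mm across, 3 mm thick, fixed to the bench; origin: centre of its underside
- nugget1: chunky copper nugget, 18 x 20 x 22 mm (x, y, z), origin: centre of its 18 x 20 mm underside (11 mm from its middle); in the beaker at the start
- nugget2: chunky copper nugget, 18 x 20 x 22 mm (x, y, z), origin: centre of its 18 x 20 mm underside (11 mm from its middle); in the beaker at the start
- nugget3: chunky copper nugget, 18 x 20 x 22 mm (x, y, z), origin: centre of its 18 x 20 mm underside (11 mm from its middle); in the beaker at the start; may be absent
- nugget4: chunky copper nugget, 18 x 20 x 22 mm (x, y, z), origin: centre of its 18 x 20 mm underside (11 mm from its middle); in the beaker at the start; may be absent
- nugget5: chunky copper nugget, 18 x 20 x 22 mm (x, y, z), origin: centre of its 18 x 20 mm underside (11 mm from its middle); in the beaker at the start; may be absent
- nugget6: chunky copper nugget, 18 x 20 x 22 mm (x, y, z), origin: centre of its 18 x 20 mm underside (11 mm from its middle); at the start on the weighing plate, a fixed flat dark steel sheet 140 x 110 mm, 4 mm thick; may be absent
- nugget7: chunky copper nugget, 18 x 20 x 22 mm (x, y, z), origin: centre of its 18 x 20 mm underside (11 mm from its middle); at the start on the weighing plate, a fixed flat dark steel sheet 140 x 110 mm, 4 mm thick; may be absent
- nugget8: chunky copper nugget, 18 x 20 x 22 mm (x, y, z), origin: centre of its 18 x 20 mm underside (11 mm from its middle); at the start on the weighing plate, a fixed flat dark steel sheet 140 x 110 mm, 4 mm thick; may be absent
- nugget9: chunky copper nugget, 18 x 20 x 22 mm (x, y, z), origin: centre of its 18 x 20 mm underside (11 mm from its middle); at the start on the weighing plate, a fixed flat dark steel sheet 140 x 110 mm, 4 mm thick; may be absent
- jar: small amber jar, 44 mm across, 60 mm tall; bystander, to be left alone; origin: centre of its underside
- stopper: red stopper, 38 mm across, 35 mm tall; bystander, to be left alone; origin: centre of its underside
- adapter: black power adapter block, 70 x 45 x 30 mm (x, y, z); bystander, to be left alone; origin: centre of its underside
- screwdriver: screwdriver lying on the bench, 160 mm long along its x; bystander, to be left alone; origin: centre of its underside
Mind the look-alikes: they are no part of the job. What is shaped like the nugget6 but purple or white is not meant.

How it is judged:
On the way, in this order (a step that is already met when the one before it is completed fails the run):
1. the cover is slid open (value of joint cover above 0.125 m), for 0.2 s.
2. the beaker is tipped over the open tank (angle between beaker's own z axis and vertical above 1.3 rad and value of joint cover above 0.1 m and horizontal distance between beaker and cell below 0.16 m and height (world z) of beaker above 0.09 m), for 0.1 s.
3. every nugget is in the tank, the beaker stands on the mat and the cover is shut (x of nugget1 in the frame of cell between -0.077 and 0.077 m and y of nugget1 in the frame of cell between -0.079 and 0.079 m and z of each of nugget1, nugget2, nugget3, nugget4, nugget5, nugget6, nugget7, nugget8, nugget9 in the frame of cell below 0.062 m and x of nugget2 in the frame of cell between -0.077 and 0.077 m and y of nugget2 in the frame of cell between -0.079 and 0.079 m and x of nugget3 in the frame of cell between -0.077 and 0.077 m and y of nugget3 in the frame of cell between -0.079 and 0.079 m and x of nugget4 in the frame of cell between -0.077 and 0.077 m and y of nugget4 in the frame of cell between -0.079 and 0.079 m and x of nugget5 in the frame of cell between -0.077 and 0.077 m and y of nugget5 in the frame of cell between -0.079 and 0.079 m and x of nugget6 in the frame of cell between -0.077 and 0.077 m and y of nugget6 in the frame of cell between -0.079 and 0.079 m and x of nugget7 in the frame of cell between -0.077 and 0.077 m and y of nugget7 in the frame of cell between -0.079 and 0.079 m and x of nugget8 in the frame of cell between -0.077 and 0.077 m and y of nugget8 in the frame of cell between -0.079 and 0.079 m and x of nugget9 in the frame of cell between -0.077 and 0.077 m and y of nugget9 in the frame of cell between -0.079 and 0.079 m and angle between beaker's own z axis and vertical below 0.12 rad and horizontal distance between beaker and mat below 0.035 m and height (world z) of beaker below 0.012 m and linear speed of beaker below 0.02 m/s and value of joint cover below 0.008 m), for 0.2 s.
4. the knob is on the mark, with the lock still off it (horizontal distance between knob_pointer and mark below 0.005 m and value of joint lock below 0.03 m), for 0.2 s.
5. the lock is home over the knob, the knob still on the mark (horizontal distance between knob_pointer and mark below 0.005 m and value of joint lock above 0.092 m), for 0.2 s.
At the end, for the whole second after the job is handed in: every nugget present lies inside the tank; the beaker stands upright within 35 mm of the mat's centre, at rest; the cover is within 8 mm of shut; the knob's pointer is within 5 mm (8 degrees) of the red mark; the lock hood is within 8 mm of fully home (all of step 3 and all of step 5); the robot touches nothing.
It fails at once if the jar is shifted or knocked over (distance of jar from where it was at the start of the episode above 0.03 m or angle between jar's own z axis and vertical above 0.5 rad).
It fails at once if the stopper is shifted or knocked over (distance of stopper from where it was at the start of the episode above 0.03 m or angle between stopper's own z axis and vertical above 0.5 rad).
It fails at once if the adapter is shifted or knocked over (distance of adapter from where it was at the start of the episode above 0.03 m or angle between adapter's own z axis and vertical above 0.5 rad).
It fails at once if the screwdriver is shifted or knocked over (distance of screwdriver from where it was at the start of the episode above 0.03 m).
Of nugget3, nugget4, nugget5 only 1 to 3 are there at a start; the rules pass over those that are not, and their reading is None.
Of nugget6, nugget7, nugget8, nugget9 only 2 to 4 are there at a start; the rules pass over those that are not, and their reading is None.
At some moment in a run one of beaker, nugget6, nugget7, nugget8, nugget9 may be knocked a few centimetres aside while the robot is not near it.
It also fails if it takes over 208 s, if anything falls off the work surface, if the arm or the gripper's body presses on something with over 40 N, if the wrist force passes 120 N, or if a joint passes its speed limit or range.

ROBOT

A 6-joint arm with a two-finger parallel gripper is mounted at the origin on the work surface. World frame = base frame: x ahead of the robot, y to its left, z up, the work surface at z = 0. Lengths are in m, angles in rad, forces in N, time in s.
With the tool pointing down it reaches from about 0.375 to 0.9 m from the base axis. Payload 3.1 kg.
Tool frame: the origin (TCP) lies midway between the tips of the shut fingers; the grasp point (between the pads) lies 19 mm behind it; z points along the fingers, y is the line along which they close (so a half turn about z gives the same grasp; the last joint's range is limited). The gripper opens to 85 mm and grips with 20 to 120 N. Pads are 22 mm wide; open, the fingers measure 114 mm over their backs; the gripper's body (76 mm by 85 mm) begins 54 mm behind the grasp point. The pads swing forward as they close: fully open they stand 13 mm farther back than shut.
Start: joints at [-1.294, 0.527, 1.433, -0, 1.181, -0.178], TCP at [0.275, -0.561, 0.231] pointing down, gripper open.
Joint ranges: [-3.08, 3.08], [-0.75, 2.2], [0.22, 2.44], [-1.43, 4.57], [0, 2.65], [-2.85, 2.85]. Speed limits (rad/s): [2.79, 2.79, 3.14, 3.14, 3.14, 3.14].

INTERFACE

Orientations are given as [roll, pitch, yaw] about the fixed x, y, z axes, in that order (R = Rz(yaw) Ry(pitch) Rx(roll)).
In Python, from workcell import sensors, viewer, arm gives the robot as it stands.
- The arm moves only by the tool apply_moves, never from a script. Its argument "commands" is text: rows parted by semicolons, each of 7 numbers parted by spaces: the turn, a rotation vector about the tool's x, y, z in degrees, then the shift along the tool's x, y, z in mm, then the finger opening in mm, from 0 to 85.4. A call has 1 to 20 rows; each row is the pose to reach, as a shift and turn from the pose commanded when the call began, along the tool's axes at that moment; what a row does not reach only later rows make up. A row lasts 1/8 s, in which the tool goes at most 62.5 mm and 10.7 degrees, less where a joint would pass 70% of its speed; a pose out of reach is approached as far as the arm can. A call with a gripper value outside its range is refused whole. The fingers move at their own pace and stop on an object; "grip_force" is the grip in N (left out, the last holds). Time passes only in rows, so rows that repeat a pose let the fingers close. It gives the time, the measured TCP pose, the force, the opening and the grip force at its end, in the units of the state.
- sensors.observe(): the state, without advancing time (a new reading comes with each control period).
- viewer.snapshot(name): name is "scene" or "side" or "wrist"; returns the picture (480x640x3 uint8, red, green, blue); there is no depth.
- viewer.camera_params(name): a dict with "vertical_fov" (degrees; the focal length in pixels is half the picture's height over the tangent of half this angle, whatever the lens; pixels are square), "cx", "cy" (the principal point, pixels), "R" (3x3) and "t" (3): a world point X has camera coordinates R X + t. Camera axes: x right, y down, z forward; pixel columns grow to the right and rows downward; lengths in m; the calibration is good to about 2 mm. The wrist camera is an equidistant fisheye: a pixel r from the principal point sees the ray r / f radians off the axis. A picture is of the moment at which its call begins: read the wrist's pose just before it. camera_params takes no time and is no camera call; for the wrist camera it gives the pose at the moment of the call.
- arm.sign_off(): hands the job in; it is judged then, once.
Trained networks look in the newest picture that a camera, given by its name, has taken for a name from the list of things; names that differ only in an ending like _2 or _b are one class to them, and where a whole thing is asked for, a point or a joint stands for the part that bears it (a point fixed in the world has none). Each returns a list of dicts, best first, with "score" (0 to 1); they miss things now and then, are a little off and sometimes report something else, mostly with a low value. They report only what shows in the picture. A call takes as long as a camera call. They do not tell look-alikes from the thing itself.
- viewer.outline_of(label, camera): "mask" (480x640 bool, what is visible of it).
- viewer.landmark_of(label, camera): "centre" ([x, y, z] in m, in world coordinates, good to about 4 mm: a listed point, or the origin of a listed thing).
The state is a dict: "time_s": time; "joint_positions": joint angles; "qd": joint speeds; "joint_efforts": joint torques, N m; "tcp_pos": TCP position; "ee_rot": TCP orientation; "force": force on the tool from outside, world axes, zero at the start; "moment": the same for the moment, N m; "grip_width": finger opening in m; "gripper_force": force on a finger pad.
Only numpy, scipy, OpenCV 4.12 (cv2) and the standard library are available. Lean on these libraries where they do the work, as an engineer would, in place of code of your own. Each camera call takes 0.05 s, during which the arm holds its last target. There are 200 camera calls.

## Working session

There is one attempt and no reset: what is moved stays moved. The work goes in short steps, Python scripts to look and compute and a tool call to move; the robot and the scene stay as the last step left them, time stands still between calls to the robot, and variables do not carry over. Pictures are saved under pics/ and viewed, at most 14 in all, crops included, and the job is handed in when it is done.

Besides the shell and the picture viewer there is one more tool, called after "Call:" as name(argument=value, ...), one argument or row to a line, values as JSON. apply_moves: Moves the arm, as the interface text tells. Its arguments: {"type":"object","properties":{"commands":{"type":"string"},"grip_force":{"type":"number"}},"required":["commands"]}

```bash
mkdir -p pics
cat > h.py <<'E'
import numpy as np, cv2
from workcell import sensors, viewer, arm
def snap(n,f=None):
    im=viewer.snapshot(n)
    if f: cv2.imwrite('pics/'+f+'.png',im[:,:,::-1])
    return im
def proj(X,c):
    p=viewer.camera_params(c); f=240/np.tan(np.radians(p['vertical_fov']/2))
    x=np.array(p['R'])@np.array(X)+np.array(p['t'])
    if c=='wrist':
        r=np.hypot(x[0],x[1]); th=np.arctan2(r,x[2]); return np.array([p['cx']+f*th*x[0]/r,p['cy']+f*th*x[1]/r])
    return np.array([p['cx']+f*x[0]/x[2],p['cy']+f*x[1]/x[2]])
def ray(u,v,c,z,p=None):
    p=p or viewer.camera_params(c); f=240/np.tan(np.radians(p['vertical_fov']/2))
    a,b=(u-p['cx'])/f,(v-p['cy'])/f
    if c=='wrist':
        r=np.hypot(a,b)+1e-12; d=np.array([np.sin(r)*a/r,np.sin(r)*b/r,np.cos(r)])
    else: d=np.array([a,b,1.])
    R=np.array(p['R']);C=-R.T@np.array(p['t']);d=R.T@d
    return C+d*(z-C[2])/d[2]
E
python3 - <<'E'
from h import *
print(sensors.observe())
for c in ['scene','side']:
    snap(c,c+'0')
    for l in ['cell','cover_handle','console','knob_grip','knob_pointer','mark','lock_handle','beaker','mat','nugget6','jar','stopper','adapter','screwdriver']:
        for d in viewer.landmark_of(l,c)[:6 if 'nug' in l else 1]:
            print(c,l,round(d['score'],2),np.round(d['centre'],3),np.round(proj(d['centre'],c)))
E
```

```text
{'time_s': 0.0, 'joint_positions': array([-1.29449179e+00,  5.28469045e-01,  1.43391444e+00,  4.38927032e-05,
        1.18139024e+00, -1.78511778e-01]), 'qd': array([ 0.00010048,  0.00015569,  0.00046531,  0.00050384, -0.00059221,
       -0.00174185]), 'joint_efforts': array([-3.54888307e-04, -4.42355347e+01, -1.78024864e+01, -1.00816301e-04,
        8.47014278e-03,  1.96116241e-05]), 'tcp_pos': array([ 0.27439266, -0.56074667,  0.23032799]), 'ee_rot': array([-3.13945344e+00, -4.27207698e-04,  4.54799146e-01]), 'force': array([ 0.68744157, -0.16382177,  0.21359728]), 'moment': array([0.01729482, 0.02531933, 0.00025309]), 'gripper_force': 0.0, 'grip_width': 0.0853497345471065}
scene cell 0.68 [ 0.524 -0.338  0.082] [190. 311.]
scene cover_handle 0.66 [ 0.486 -0.09   0.091] [267. 241.]
scene knob_grip 0.8 [ 0.488 -0.322  0.083] [188. 297.]
scene knob_pointer 0.87 [ 0.521 -0.337  0.081] [190. 310.]
scene mark 0.24 [ 0.467  0.16  -0.001] [333. 213.]
scene lock_handle 0.88 [ 0.584 -0.335  0.126] [203. 317.]
scene beaker 0.88 [0.472 0.343 0.003] [377. 183.]
scene mat 0.83 [ 0.466  0.157 -0
[... 712 characters left out ...]
ter 0.76 [ 0.52  -0.334  0.079] [377. 178.]
side lock_handle 0.71 [ 0.583 -0.336  0.124] [353. 157.]
side beaker 0.95 [0.47  0.343 0.001] [287. 416.]
side mat 0.86 [0.465 0.156 0.001] [330. 340.]
side nugget6 0.75 [0.405 0.274 0.001] [341. 396.]
side nugget6 0.61 [0.569 0.275 0.008] [249. 368.]
side nugget6 0.57 [0.609 0.197 0.007] [248. 334.]
side nugget6 0.55 [0.632 0.239 0.002] [226. 347.]
side nugget6 0.52 [0.549 0.227 0.005] [271. 353.]
side nugget6 0.5 [0.68  0.095 0.002] [238. 295.]
side jar 0.63 [ 0.575  0.086 -0.   ] [289. 304.]
side stopper 0.78 [0.62  0.364 0.002] [197. 400.]
side adapter 0.97 [0.731 0.223 0.001] [182. 330.]
side screwdriver 0.64 [ 0.362 -0.117 -0.003] [420. 269.]
```

```bash
python3 -c "
import cv2
a=cv2.imread('pics/scene0.png')[160:340,140:460];b=cv2.imread('pics/side0.png')[140:440,160:460]
cv2.imwrite('pics/sc.png',cv2.resize(a,(800,450),interpolation=2));cv2.imwrite('pics/sd.png',cv2.resize(b,(600,600),interpolation=2))"
```

```text
(no output)
```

View pics/sc.png

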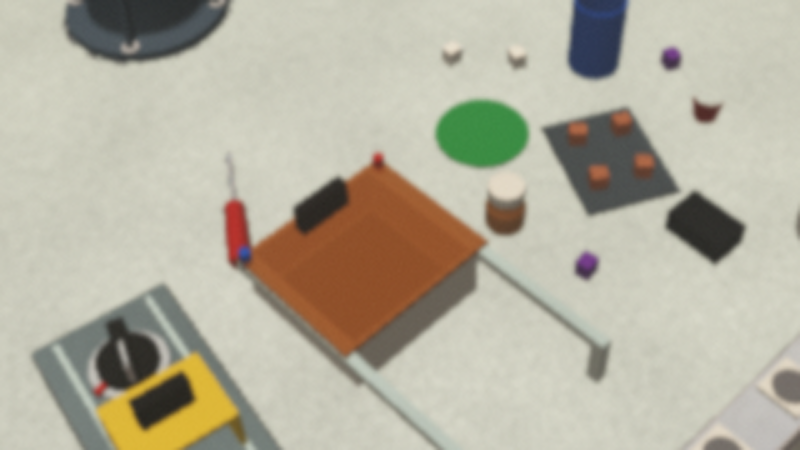

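View pics/sd.png

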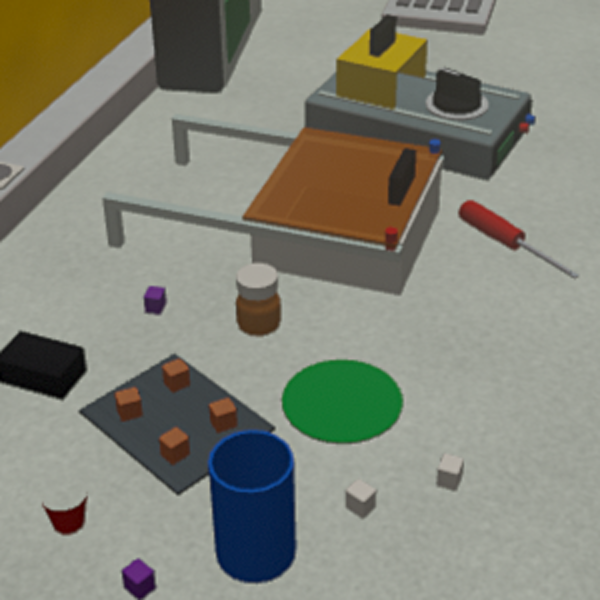

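The scene crop shows four copper nuggets on the dark plate (full-image px about 371,212; 388,208; 379,230; 397,225). The look-alikes are white cubes (321,181; 347,183) and purple cubes (408,184; 374,266), and the blue beaker is at (377,183). The knob pointer and the red mark (181,316) are on the console, and the cover is shut. I'll go above the cover first.

```bash
cat >> h.py <<'E'
from scipy.spatial.transform import Rotation as Ro
def delta(pos,rpy,frm=None):
    """shift/turn from current (or frm=(pos,rpy)) to target pose; prints row numbers"""
    if frm is None:
        s=sensors.observe(); frm=(s['tcp_pos'],s['ee_rot'])
    R0=Ro.from_euler('xyz',frm[1]); R1=Ro.from_euler('xyz',rpy)
    print('turn',np.round((R0.inv()*R1).as_rotvec(degrees=True),1),'shift',np.round(1000*R0.inv().apply(np.array(pos)-np.array(frm[0])),1))
def st():
    s=sensors.observe(); print(round(s['time_s'],2),np.round(s['joint_positions'],4).tolist(),np.round(s['tcp_pos'],4),np.round(s['ee_rot'],3),np.round(s['force'],1),round(s['grip_width'],4),round(s['gripper_force'],1))
def lm(l,c,n=1,t=.3):
    o=[]
    for d in viewer.landmark_of(l,c)[:n]:
        if d['score']>t: print(c,l,round(d['score'],2),np.round(d['centre'],4)); o.append(d['centre'])
    return o
E
python3 -c "
from h import *
delta([.44,-.16,.3],[np.pi,0,np.pi/2])"
```

```text
turn [  0.    0.  -63.9] shift [ 325.  -288.   -68.7]
```

Call:
apply_moves(
  commands="0 0 -64 325 -288 -69 85;0 0 -64 325 -288 -69 85;0 0 -64 325 -288 -69 85;0 0 -64 325 -288 -69 85;0 0 -64 325 -288 -69 85;0 0 -64 325 -288 -69 85;0 0 -64 325 -288 -69 85;0 0 -64 325 -288 -69 85;0 0 -64 325 -288 -69 85;0 0 -64 325 -288 -69 85",
)

```text
time_s: 2.75
tcp_pos: [0.4396, -0.1612, 0.3001]
ee_rot: [-3.141, 0.0, 1.57]
force: [0.8, -0.3, 0.3]
grip_width: 0.0851
gripper_force: 0.0
```

Run:
```python
from h import *
st(); snap('wrist','w1')
for l in ['cell','cover_handle','console','knob_grip','knob_pointer','mark','lock_handle','mat']: lm(l,'wrist')
delta([.485,-.0885,.16],[np.pi,0,np.pi/2])
```

```text
2.75 [-0.5905, 0.2279, 1.7198, -0.0005, 1.1943, -0.5895] [ 0.4396 -0.1612  0.3001] [-3.141  0.     1.57 ] [ 0.8 -0.3  0.3] 0.0851 0.0
wrist cell 0.62 [ 0.5423 -0.0874 -0.0028]
wrist cover_handle 0.78 [ 0.486  -0.084   0.0902]
wrist console 0.82 [ 0.5405 -0.3286 -0.0053]
wrist knob_grip 0.78 [ 0.4893 -0.323   0.0808]
wrist knob_pointer 0.64 [ 0.5176 -0.336   0.0852]
wrist mark 0.63 [ 0.4925 -0.3574  0.075 ]
wrist lock_handle 0.66 [ 0.5156 -0.3378  0.0829]
turn [-0. -0.  0.] shift [ 71.7  45.1 140.2]
```

View pics/w1.png

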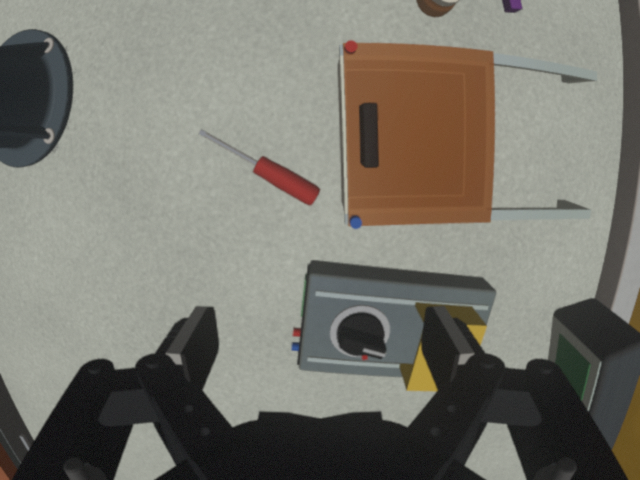

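Run:
```python
from h import *
for (u,v,z) in [(350,47,.08),(355,222,.08),(370,103,.105),(370,166,.105),(344,47,.071),(351,225,.071),(494,52,.071),(490,221,.071)]: print(u,v,np.round(ray(u,v,'wrist',z),4))
im=cv2.imread('pics/w1.png'); g=(im.max(2)<60).astype(np.uint8); 
n,l,s,c=cv2.connectedComponentsWithStats(g[90:180,350:390]); print(s,c)
k=1+np.argmax(s[1:,4]); ys,xs=np.where(l==k); P=np.array([ray(x+350,y+90,'wrist',.105)[:2] for x,y in zip(xs,ys)]).astype(np.float32)
print(cv2.minAreaRect(P), P.mean(0))
```

```text
350 47 [ 0.4698 -0.0019  0.08  ]
355 222 [ 0.4764 -0.1763  0.08  ]
370 103 [ 0.4858 -0.0591  0.105 ]
370 166 [ 0.4866 -0.1168  0.105 ]
344 47 [ 0.4646 -0.      0.071 ]
351 225 [ 0.4732 -0.1819  0.071 ]
494 52 [0.6244 0.0095 0.071 ]
490 221 [ 0.6297 -0.176   0.071 ]
[[   0    0   40   90 2572]
 [  10   14   18   63 1028]] [[19.91485226 44.36741835]
 [18.46206226 44.83171206]]
((0.48469263315200806, -0.08851824700832367), (0.01503749843686819, 0.05699905380606651), 2.303487777709961) [ 0.48474756 -0.08827662]
```

Call:
apply_moves(
  commands="0 0 -2.5 73 45 140 85;0 0 -2.5 73 45 140 85;0 0 -2.5 73 45 140 85;0 0 -2.5 73 45 140 85;0 0 -2.5 73 45 180 85;0 0 -2.5 73 45 218 85;0 0 -2.5 73 45 218 85;0 0 -2.5 73 45 218 85;0 0 -2.5 73 45 218 0;0 0 -2.5 73 45 218 0;0 0 -2.5 73 45 218 0;0 0 -2.5 73 45 218 0;0 0 -2.5 73 45 218 0;0 0 -2.5 73 45 218 0;0 0 -2.5 73 45 218 0;0 0 -2.5 73 45 218 0",
  grip_force=50,
)

```text
time_s: 5.2
tcp_pos: [0.4852, -0.0869, 0.0828]
ee_rot: [3.141, 0.0, 1.615]
force: [-0.8, 0.5, 5.1]
grip_width: 0.0128
gripper_force: 51.3
```

```bash
python3 -c "
from h import *
st()"
```

```text
5.2 [-0.4045, 0.5997, 1.8867, 0.0005, 0.6544, -0.4487] [ 0.4852 -0.0869  0.0828] [3.141 0.    1.615] [-0.8  0.5  5.1] 0.0128 51.3
```

Call:
apply_moves(
  commands="0 0 0 0 12 0 0;0 0 0 0 25 0 0;0 0 0 0 40 0 0;0 0 0 0 55 0 0;0 0 0 0 70 0 0;0 0 0 0 85 0 0;0 0 0 0 100 0 0;0 0 0 0 115 0 0;0 0 0 0 130 0 0;0 0 0 0 140 0 0;0 0 0 0 146 0 0;0 0 0 0 149 0 0;0 0 0 0 149 0 0;0 0 0 0 149 0 0",
)

```text
time_s: 6.95
tcp_pos: [0.6323, -0.0815, 0.0828]
ee_rot: [-3.139, 0.002, 1.615]
force: [-5.3, -6.6, 7.3]
grip_width: 0.0133
gripper_force: 51.7
```

Run:
```python
from h import *
st()
s=sensors.observe()
D=[([-1.29449,.52847,1.43391,0,1.18139,-.1785],[.27439,-.56075,.23033],None),([-.5905,.2279,1.7198,-.0005,1.1943,-.5895],[.4396,-.1612,.3001],None),([-.4045,.5997,1.8867,.0005,.6544,-.4487],[.4852,-.0869,.0828],None),(s['joint_positions'],s['tcp_pos'],0)]
from scipy.optimize import least_squares
def f(p):
    L1,L2,H,d=p; o=[]
    for q,t,_ in D:
        a,b=q[1],q[1]+q[2]; r=L1*np.sin(a)+L2*np.sin(b); z=H+L1*np.cos(a)+L2*np.cos(b)
        X=[r*np.cos(q[0])-d*np.sin(q[0]),r*np.sin(q[0])+d*np.cos(q[0]),z]; o+=list(np.array(X)-t)
    return o
r=least_squares(f,[.45,.43,0,.11]); print(r.x,np.round(np.array(r.fun)*1000,1))
```

```text
6.95 [-0.3021, 0.7306, 1.5099, -0.0031, 0.9033, -0.3448] [ 0.6323 -0.0815  0.0828] [-3.139e+00  2.000e-03  1.615e+00] [-5.3 -6.6  7.3] 0.0133 51.7
[ 0.4911772   0.37458264 -0.04187808  0.1108016 ] [ -5.8  19.6   9.    3.6  -2.5  -1.4  23.1 -10.2 -16.2  -6.1   2.4   8.6]
```

Call:
apply_moves(
  commands="0 0 0 0 0 0 85;0 0 0 0 0 0 85;0 0 0 0 0 0 85;0 0 0 0 0 0 85;0 0 0 0 0 0 85;0 0 0 0 0 -50 85;0 0 0 0 0 -100 85;0 0 0 286 -118 -250 85;0 0 0 286 -118 -250 85;0 0 0 286 -118 -250 85;0 0 0 286 -118 -250 85;0 0 0 286 -118 -250 85;0 0 0 286 -118 -250 85;0 0 0 286 -118 -250 85;0 0 0 286 -118 -250 85",
)

```text
time_s: 8.82
tcp_pos: [0.5031, 0.1997, 0.3318]
ee_rot: [-3.141, 0.001, 1.615]
force: [0.0, 0.1, -0.4]
grip_width: 0.0854
gripper_force: 0.0
```

```bash
cat > kin.py <<'E'
from h import *
E
python3 - <<'E'
from h import *
st(); snap('wrist','w2')
for l in ['beaker','mat','jar','stopper']: lm(l,'wrist')
lm('nugget6','wrist',8,.2)
s=sensors.observe()
D=[([-1.29449,.52847,1.43391,0,1.18139,-.1785],[.27439,-.56075,.23033],None),([-.5905,.2279,1.7198,-.0005,1.1943,-.5895],[.4396,-.1612,.3001],None),([-.4045,.5997,1.8867,.0005,.6544,-.4487],[.4852,-.0869,.0828],None),([-.3021,.7306,1.5099,-.0031,.9033,-.3448],[.6323,-.0815,.0828],0),(s['joint_positions'],s['tcp_pos'],0)]
from scipy.optimize import least_squares
def f(p):
    L1,L2,H,d,e,r0=p; o=[]
    for q,t,_ in D:
        a,b=q[1],q[1]+q[2]; r=r0+L1*np.sin(a)+L2*np.sin(b)+e*np.cos(b); z=H+L1*np.cos(a)+L2*np.cos(b)-e*np.sin(b)
        X=[r*np.cos(q[0])-d*np.sin(q[0]),r*np.sin(q[0])+d*np.cos(q[0]),z]; o+=list(np.array(X)-t)
    return o
r=least_squares(f,[.45,.43,0,.11,0,0]); print(r.x,np.round(np.array(r.fun)*1000,1))
E
```

```text
8.82 [0.1716, 0.3074, 1.5095, -0.0006, 1.3253, 0.1271] [0.5031 0.1997 0.3318] [-3.141e+00  1.000e-03  1.615e+00] [ 0.   0.1 -0.4] 0.0854 0.0
wrist beaker 0.84 [0.4745 0.3419 0.0036]
wrist mat 0.75 [6.361e-01 2.378e-01 2.000e-04]
wrist jar 0.89 [0.5743 0.0828 0.009 ]
wrist stopper 0.5 [0.6216 0.3708 0.0033]
wrist nugget6 0.84 [0.4632 0.3321 0.025 ]
wrist nugget6 0.74 [0.6844 0.0937 0.001 ]
wrist nugget6 0.73 [0.5739 0.2708 0.0049]
wrist nugget6 0.72 [0.545  0.2311 0.0015]
wrist nugget6 0.65 [0.5749 0.0821 0.0063]
wrist nugget6 0.62 [0.4052 0.2699 0.0038]
wrist nugget6 0.58 [0.6353 0.2428 0.0043]
wrist nugget6 0.52 [0.535  0.4056 0.0013]
[ 5.86207919e-01  3.91264905e-01 -2.23359216e-02  1.10845984e-01
  1.12677109e-01  1.55762384e-04] [-0.1 -0.1  0.1  0.  -0.  -0.2 -0.3 -0.1 -0.1  0.4  0.4  0.2 -0.1 -0.2
 -0.1]
```

View pics/w2.png

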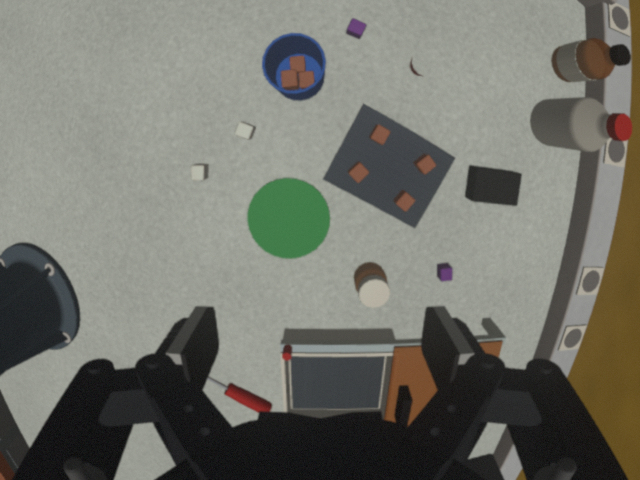

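The wrist view shows the beaker at (295,68) with 3 nuggets inside and four copper nuggets on the plate at (380,134), (427,164), (358,173) and (405,201). The white cubes (245,130; 198,172) and purple cubes (356,28; 445,272) are to be ignored. The tank is open. Next I'll tilt the tool for a side grasp.

Call:
apply_moves(
  commands="0 10 0 0 0 0 85;0 20 0 0 0 0 85;0 30 0 0 0 0 85;0 40 0 0 0 0 85;0 50 0 0 0 0 85;0 60 0 0 0 0 85;0 70 0 0 0 0 85;0 70 0 0 0 0 85;0 70 0 0 0 0 85",
)

```text
time_s: 10.25
tcp_pos: [0.5035, 0.2, 0.3325]
ee_rot: [3.139, -1.219, 1.618]
force: [0.0, 0.5, -0.0]
grip_width: 0.0849
gripper_force: 0.0
```

```bash
cat > kin.py <<'E'
from h import *
from scipy.optimize import least_squares
L1,L2,H,d,e=.5862,.3913,-.0223,.1108,.1127
def fk(q,L3,dw=0.):
    R1=Ro.from_euler('Z',q[0]); R3=R1*Ro.from_euler('Y',q[1]+q[2])
    R=R3*Ro.from_euler('ZYZ',[q[3],q[4],q[5]+np.pi/2])
    p=R1.apply([0,d-dw,H+L3])+(R1*Ro.from_euler('Y',q[1])).apply([0,0,L1])+R3.apply([e,0,L2])+(R3*Ro.from_euler('Z',q[3])).apply([0,dw,0])+R.apply([0,0,L3])
    return p,R
E
python3 - <<'E'
from kin import *
st(); s=sensors.observe(); q=s['joint_positions']
r=least_squares(lambda x: fk(q,*x)[0]-s['tcp_pos'],[.3,0.05]); print(r.x,r.fun, fk(q,*r.x)[1].as_euler('xyz'))
E
```

```text
10.25 [-0.3649, 0.5278, 1.7791, 1.0397, 1.6166, -0.823] [0.5035 0.2    0.3325] [ 3.139 -1.219  1.618] [ 0.   0.5 -0. ] 0.0849 0.0
[2.96799243e-01 1.08310947e-04] [-2.81742402e-04 -7.21792886e-05  8.53519810e-05] [ 3.13937178 -1.21939524  1.61751656]
```

```bash
cat >> kin.py <<'E'
L3=.2968
lo=np.array([-3.08,-.75,.22,-1.43,0,-2.85]); hi=np.array([3.08,2.2,2.44,4.57,2.65,2.85])
def ik(pos,R,q0):
    def f(q):
        p,Rq=fk(q,L3); return np.r_[(p-pos)*5,(Rq.inv()*R).as_rotvec()]
    r=least_squares(f,np.clip(q0,lo+1e-3,hi-1e-3),bounds=(lo,hi)); return r.x,np.abs(r.fun).max()
def elbow(q):
    R1=Ro.from_euler('Z',q[0]); return R1.apply([0,d,H+L3])+(R1*Ro.from_euler('Y',q[1]+q[2])).apply([e,0,L2])+(R1*Ro.from_euler('Y',q[1])).apply([0,0,L1])
E
python3 - <<'E'
from kin import *
s=sensors.observe(); q=s['joint_positions']; R0=Ro.from_euler('xyz',s['ee_rot']); a=R0.as_matrix()[:,2]; print('a',a)
b=np.array([.473,.3425,.06]); 
p=b+.024*a
for k in (0,.03,.06,.1,.13):
    qq,er=ik(p-k*a,R0,q); print(k,np.round(qq,2),round(er,4),'wrist',np.round(elbow(qq),3))
    if k in (0,.1): delta(p-k*a,s['ee_rot'])
print('pour')
g=np.array([.545,-.086,.17]); bz=R0.inv().apply([0,0,1])
for th in (0,10,20):
  Rt=R0*Ro.from_euler('Y',th,degrees=True)
  for ph in (-140,-120,0,120,140):
    R=Rt*Ro.from_euler('Z',ph,degrees=True); ax=R.apply(bz)
    for q0 in (q,q+[0,0,0,0,0,-np.radians(ph)]):
        qq,er=ik(g-.03*np.array([ax[0],ax[1],0])+.024*R.as_matrix()[:,2],R,q0)
        if er<.01: break
    print(th,ph,np.round(qq,2),round(er,3),'tilt',round(np.degrees(np.arccos(ax[2]))),np.round(ax,2))
E
```

```text
a [-0.04163071  0.93796826 -0.34421276]
0 [-0.05  1.06  1.88  1.41  1.25 -1.36] 0.0 wrist [0.484 0.087 0.154]
turn [0. 0. 0.] shift [-206.4  -24.3  252.7]
0.03 [-0.11  1.04  1.89  1.35  1.26 -1.36] 0.0 wrist [0.486 0.058 0.164]
0.06 [-0.17  1.02  1.9   1.29  1.27 -1.35] 0.0 wrist [0.487 0.03  0.175]
0.1 [-0.24  0.99  1.91  1.21  1.3  -1.33] 0.0 wrist [ 0.489 -0.007  0.188]
turn [0. 0. 0.] shift [-206.4  -24.3  152.7]
0.13 [-0.3   0.97  1.9   1.15  1.32 -1.31] 0.0 wrist [ 0.49  -0.035  0.199]
pour
0 -140 [-0.68  0.92  1.47  0.79  1.74  2.81] 0.0 tilt 124 [-0.58 -0.6  -0.56]
0 -120 [-0.73  0.94  1.57  0.86  1.68  2.85] 0.225 tilt 109 [-0.79 -0.52 -0.32]<stdin>:17: RuntimeWarning: invalid value encountered in arccos
Traceback (most recent call last):
ValueError: cannot convert float NaN to integer
```

Call:
apply_moves(
  commands="0 0 0 -206 -24 120 85;0 0 0 -206 -24 120 85;0 0 0 -206 -24 120 85;0 0 0 -206 -24 120 85;0 0 0 -206 -24 120 85;0 0 0 -206 -24 140 85;0 0 0 -206 -24 140 85",
)

```text
time_s: 11.12
tcp_pos: [0.4771, 0.2609, 0.0936]
ee_rot: [3.128, -1.221, 1.631]
force: [0.2, -0.5, -0.3]
grip_width: 0.0851
gripper_force: 0.0
```

Run:
```python
from kin import *
st(); snap('wrist','w3'); snap('scene');lm('beaker','scene');snap('side'); lm('beaker','side'); lm('beaker','wrist')
s=sensors.observe(); a=Ro.from_euler('xyz',s['ee_rot']).as_matrix()[:,2]
delta(np.array([.473,.3425,.06])+.024*a,s['ee_rot'])
```

```text
11.12 [-0.2644, 0.9771, 1.9057, 1.1839, 1.3099, -1.3208] [0.4771 0.2609 0.0936] [ 3.128 -1.221  1.631] [ 0.2 -0.5 -0.3] 0.0851 0.0
scene beaker 0.59 [ 4.743e-01  3.443e-01 -4.000e-04]
side beaker 0.74 [ 0.4718  0.3426 -0.0008]
wrist beaker 0.9 [0.4733 0.3416 0.0027]
turn [0. 0. 0.] shift [ -1.5  -0.7 113. ]
```

View pics/w3.png

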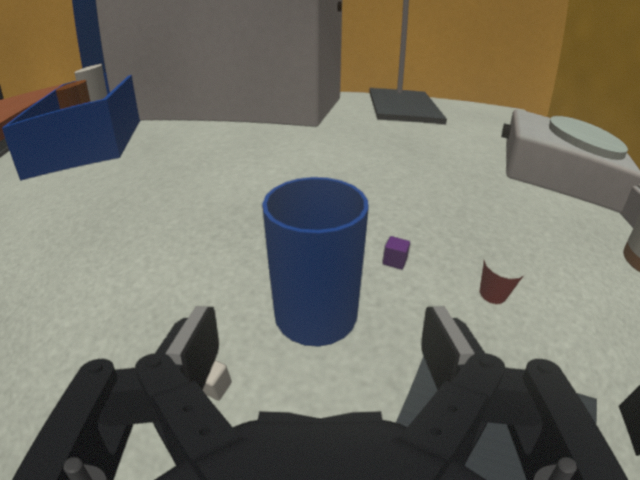

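The beaker is centred between the open fingers at (317,260), with nothing else in the way. Advancing to grip it.

Call:
apply_moves(
  commands="0 0 0 -1 0 30 85;0 0 0 -1 0 60 85;0 0 0 -1 0 85 85;0 0 0 -1 0 105 85;0 0 0 -1 0 113 85;0 0 0 -1 0 113 85;0 0 0 -1 0 113 85;0 0 0 -1 0 113 50;0 0 0 -1 0 113 50;0 0 0 -1 0 113 50;0 0 0 -1 0 113 50;0 0 0 -1 0 113 50;0 0 0 -1 0 113 50;0 0 0 -1 0 113 50",
  grip_force=40,
)

```text
time_s: 13.18
tcp_pos: [0.472, 0.3659, 0.0517]
ee_rot: [3.141, -1.223, 1.616]
force: [0.2, -2.6, 4.8]
grip_width: 0.0624
gripper_force: 46.9
```

Run:
```python
from kin import *
st(); s=sensors.observe(); q=s['joint_positions']; R0=Ro.from_euler('xyz',s['ee_rot'])
delta([.476,.30,.20],s['ee_rot'])
delta([.476,-.05,.20],s['ee_rot'])
bz=R0.inv().apply([0,0,1])
g=np.array([.545,-.086,.175])
for ph in (0,120,130,140,150):
    R=R0*Ro.from_euler('Z',ph,degrees=True); ax=R.apply(bz)
    p=g-.045*np.array([ax[0],ax[1],0])+.024*R.as_matrix()[:,2]
    for q0 in (q,q+[0,0,0,0,0,np.radians(ph)]):
        qq,er=ik(p,R,q0)
        if er<.01: break
    print(ph,np.round(qq,2),round(er,3),'tilt',np.degrees(np.arccos(np.clip(ax[2],-1,1))),np.round(ax,2),np.round(p,3))
    delta(p,R.as_euler('xyz'))
```

```text
13.18 [-0.0492, 1.0643, 1.8792, 1.4088, 1.2481, -1.3631] [0.472  0.3659 0.0517] [ 3.141 -1.223  1.616] [ 0.2 -2.6  4.8] 0.0624 46.9
turn [0. 0. 0.] shift [ 116.9    1.2 -112.6]
turn [0. 0. 0.] shift [  -2.4  -14.3 -441.3]
0 [-0.72  0.91  1.49  0.76  1.76 -1.05] 0.0 tilt 0.0 [0. 0. 1.] [ 0.544 -0.063  0.167]
turn [0. 0. 0.] shift [ -39.2   53.  -445.5]
120 [-0.74  0.88  1.61  0.74  1.7   0.97] 0.0 tilt 108.9971554210598 [ 0.83 -0.44 -0.33] [ 0.506 -0.043  0.167]
turn [  0.   0. 120.] shift [ -31.8   16.4 -425.1]
130 [-0.73  0.88  1.6   0.74  1.7   1.15] 0.0 tilt 116.85279902008027 [ 0.74 -0.49 -0.45] [ 0.511 -0.041  0.167]
turn [  0.   0. 130.] shift [ -31.1   20.6 -423.2]
140 [-0.72  0.89  1.59  0.75  1.7   1.34] 0.0 tilt 124.09865666603217 [ 0.63 -0.54 -0.56] [ 0.516 -0.039  0.167]
turn [  0.   0. 140.] shift [ -30.5   25.8 -421.5]
150 [-0.71  0.89  1.58  0.76  1.71  1.52] 0.0 tilt 130.46405219727887 [ 0.5  -0.58 -0.65] [ 0.522 -0.037  0.167]
turn [ -0.   0. 150.] shift [ -30.    31.9 -420.2]
```

Call:
apply_moves(
  commands="0 0 0 20 0 -7 50;0 0 0 45 0 -16 50;0 0 0 75 0 -30 50;0 0 0 100 1 -60 50;0 0 0 117 1 -90 50;0 0 0 117 1 -113 50;0 0 0 105 5 -140 50;0 0 0 90 10 -170 50;0 0 0 75 15 -200 50;0 0 0 62 20 -230 50;0 0 0 48 25 -260 50;0 0 0 34 30 -290 50;0 0 0 20 35 -320 50;0 0 0 5 40 -350 50;0 0 0 -10 45 -380 50;0 0 0 -24 50 -410 50;0 0 0 -35 52 -435 50;0 0 0 -39 53 -445 50;0 0 0 -39 53 -445 50;0 0 0 -39 53 -445 50",
)

```text
time_s: 15.68
tcp_pos: [0.5434, -0.0615, 0.1667]
ee_rot: [-3.138, -1.222, 1.613]
force: [0.3, 0.2, -1.4]
grip_width: 0.0615
gripper_force: 46.4
```

Run:
```python
from kin import *
st(); s=sensors.observe(); q=s['joint_positions']; R0=Ro.from_euler('xyz',s['ee_rot'])
bz=R0.inv().apply([0,0,1]); g=np.array([.545,-.086,.175])
for ph in (30,60,90,120,140,150):
    R=R0*Ro.from_euler('Z',ph,degrees=True); ax=R.apply(bz)
    print(ph,end=' '); delta(g-.05*np.array([ax[0],ax[1],0])+.024*R.as_matrix()[:,2],R.as_euler('xyz'))
snap('side');m=lm('beaker','side')
```

```text
15.68 [-0.7198, 0.9102, 1.4959, 0.7604, 1.7559, -1.0552] [ 0.5434 -0.0615  0.1667] [-3.138 -1.222  1.613] [ 0.3  0.2 -1.4] 0.0615 46.4
30 turn [ 0.  0. 30.] shift [  0.1 -23.1   0.1]
60 turn [-0.  0. 60.] shift [  2.1 -40.3   5.6]
90 turn [-0. -0. 90.] shift [  4.8 -46.6  13.2]
120 turn [  0.   0. 120.] shift [  7.6 -40.3  20.7]
140 turn [  0.   0. 140.] shift [  9.  -29.8  24.7]
150 turn [  0.   0. 150.] shift [  9.6 -23.1  26.2]
side beaker 0.82 [ 0.5446 -0.0852  0.1109]
```

Call:
apply_moves(
  commands="0 0 10 0 -8 0 50;0 0 20 0 -16 0 50;0 0 30 0 -23 0 50;0 0 40 1 -30 2 50;0 0 50 1 -35 4 50;0 0 60 2 -40 6 50;0 0 70 3 -43 8 50;0 0 80 4 -45 10 50;0 0 90 5 -46 13 50;0 0 100 6 -45 16 50;0 0 110 7 -43 18 50;0 0 120 8 -40 21 50;0 0 130 8 -35 23 50;0 0 140 9 -30 25 50;0 0 148 10 -24 26 50;0 0 150 10 -23 26 50;0 0 150 10 -23 26 50;0 0 150 10 -23 26 50;0 0 150 10 -23 26 50;0 0 150 10 -23 26 50",
)

```text
time_s: 18.27
tcp_pos: [0.5197, -0.0361, 0.1673]
ee_rot: [-2.2, 0.951, -0.49]
force: [-0.6, -0.3, -1.7]
grip_width: 0.0616
gripper_force: 46.5
```

Run:
```python
from kin import *
st(); a=snap('scene'); b=snap('side'); w=snap('wrist')
z=np.hstack([cv2.resize(a[200:350,150:310],(400,375)),cv2.resize(b[170:320,250:410],(400,375))]); cv2.imwrite('pics/p4.png',z[:,:,::-1])
```

```text
18.27 [-0.7146, 0.8843, 1.5887, 0.7585, 1.7038, 1.5179] [ 0.5197 -0.0361  0.1673] [-2.2    0.951 -0.49 ] [-0.6 -0.3 -1.7] 0.0616 46.5
```

View pics/p4.png

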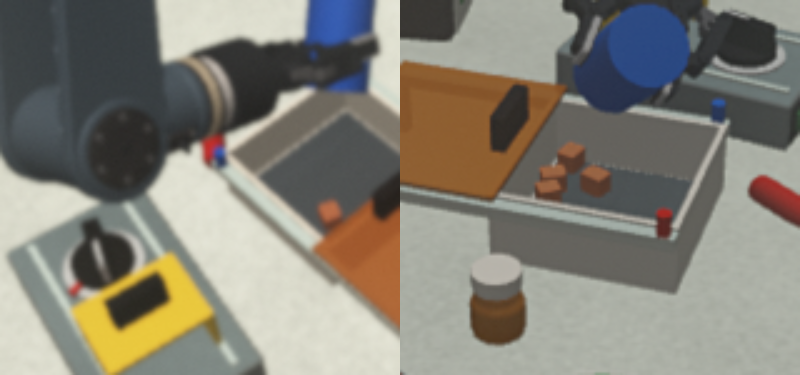

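The side view shows four nuggets lying in the tank (right half of the crop: 570,155; 595,180; 552,178; 547,190). I'll turn the beaker back upright and carry it to the mat.

Run:
```python
from kin import *
r=[np.pi,-1.222,1.614]
for p in ([.50,-.0615,.19],[.4645,.1795,.19],[.4645,.1795,.057]): delta(p,r)
s=sensors.observe()
for p in ([.4645,.1795,.19],[.4645,.1795,.057]): delta(p,r,([.50,-.0615,.19],r))
```

```text
turn [-0.0e+00  1.0e-01 -1.5e+02] shift [-21.6  11.5 -30.8]
turn [-0.0e+00  1.0e-01 -1.5e+02] shift [-105.7   -8.5  196.9]
turn [-0.0e+00  1.0e-01 -1.5e+02] shift [  2.5  54.  242.4]
turn [0. 0. 0.] shift [ 82.8 -25.1 227.7]
turn [0. 0. 0.] shift [-42.2 -25.1 273.2]
```

Call:
apply_moves(
  commands="0 0 -10 -5 3 -7 50;0 0 -20 -10 6 -14 50;0 0 -30 -15 9 -20 50;0 0 -40 -20 11 -30 50;0 0 -50 -22 12 -31 50;0 0 -60 -22 12 -31 50;0 0 -70 -22 12 -31 50;0 0 -80 -22 12 -31 50;0 0 -90 -22 12 -31 50;0 0 -100 -22 12 -31 50;0 0 -110 -22 12 -31 50;0 0 -120 -22 12 -31 50;0 0 -130 -22 12 -31 50;0 0 -140 -22 12 -31 50;0 0 -150 -22 12 -31 50;0 0 -150 -22 12 -31 50;0 0 -150 -22 12 -31 50",
)

```text
time_s: 20.55
tcp_pos: [0.4994, -0.0616, 0.1902]
ee_rot: [-3.135, -1.222, 1.608]
force: [-0.7, -0.6, -1.5]
grip_width: 0.0617
gripper_force: 46.4
```

Call:
apply_moves(
  commands="0 0 0 14 -4 38 50;0 0 0 28 -8 76 50;0 0 0 42 -12 114 50;0 0 0 56 -17 152 50;0 0 0 70 -21 190 50;0 0 0 83 -25 215 50;0 0 0 83 -25 228 50;0 0 0 60 -25 236 50;0 0 0 35 -25 245 50;0 0 0 10 -25 254 50;0 0 0 -15 -25 263 50;0 0 0 -30 -25 269 50;0 0 0 -36 -25 271 50;0 0 0 -36 -25 271 50;0 0 0 -36 -25 271 50",
)

```text
time_s: 22.42
tcp_pos: [0.4638, 0.1793, 0.0643]
ee_rot: [3.139, -1.222, 1.618]
force: [-0.4, -0.7, 0.1]
grip_width: 0.0617
gripper_force: 46.4
```

Run:
```python
from kin import *
st(); delta([.4645,.1795,.0547],[np.pi,-1.222,1.614])
snap('side'); lm('beaker','side'); lm('mat','side'); snap('scene'); lm('beaker','scene')
```

```text
22.43 [-0.4356, 1.0388, 1.9008, 1.0361, 1.3201, -1.3869] [0.4638 0.1793 0.0643] [ 3.139 -1.222  1.618] [-0.4 -0.7  0.1] 0.0617 46.4
turn [-0.1  0.   0.1] shift [-9.   0.7  3.4]
side beaker 0.82 [0.4622 0.1571 0.0129]
side mat 0.96 [0.4626 0.1557 0.0008]
scene beaker 0.71 [ 0.5795 -0.1273  0.0113]
```

Call:
apply_moves(
  commands="0 0 0 -4 0 1 50;0 0 0 -8 0 3 50;0 0 0 -9 0 3 50;0 0 0 -9 0 3 50;0 0 0 -9 0 3 85;0 0 0 -9 0 3 85;0 0 0 -9 0 3 85;0 0 0 -9 0 3 85;0 0 0 -9 0 3 85;0 0 0 -9 0 -25 85;0 0 0 -9 0 -60 85;0 0 0 -9 0 -100 85;0 0 0 -9 0 -130 85;0 0 0 -9 0 -130 85",
)

```text
time_s: 24.42
tcp_pos: [0.4705, 0.0521, 0.0998]
ee_rot: [3.134, -1.219, 1.62]
force: [-0.4, 0.3, 0.3]
grip_width: 0.0851
gripper_force: 0.0
```

Run:
```python
from kin import *
st(); snap('side','s5'); lm('beaker','side'); snap('scene'); lm('nugget6','side',9,.2)
r=[np.pi,0,np.pi/2+.043]; delta([.46,.02,.33],r); delta([.55,.13,.33],r)
print(ik(np.array([.55,.13,.33]),Ro.from_euler('xyz',r),sensors.observe()['joint_positions']))
```

```text
24.43 [-0.6492, 0.9666, 1.8016, 0.8156, 1.468, -1.2869] [0.4705 0.0521 0.0998] [ 3.134 -1.219  1.62 ] [-0.4  0.3  0.3] 0.0851 0.0
side beaker 0.67 [0.465  0.1567 0.0017]
side nugget6 0.82 [0.5385 0.4079 0.0008]
side nugget6 0.77 [0.4031 0.277  0.0016]
side nugget6 0.74 [ 0.3471  0.2151 -0.0008]
side nugget6 0.72 [6.801e-01 9.720e-02 6.000e-04]
side nugget6 0.68 [0.5726 0.2751 0.0053]
side nugget6 0.65 [ 6.324e-01  2.375e-01 -4.000e-04]
side nugget6 0.63 [0.6077 0.1943 0.0047]
side nugget6 0.61 [ 0.6144 -0.1058  0.0143]
side nugget6 0.57 [ 0.5959 -0.1605  0.0156]
turn [ -0.2 -70.1   0.1] shift [ 204.6  -10.5 -111.5]
turn [ -0.2 -70.1   0.1] shift [240.8  84.5 -12.1]
(array([ 3.47732101e-02,  3.46309832e-01,  1.45493258e+00,  4.55576795e-15,
        1.34035025e+00, -8.22678993e-03]), np.float64(1.2225313709494298e-14))
```

Call:
apply_moves(
  commands="0 0 0 40 0 -20 85;0 -10 0 80 0 -40 85;0 -20 0 120 0 -60 85;0 -30 0 160 0 -80 85;0 -40 0 205 -10 -100 85;0 -50 0 215 30 -60 85;0 -60 0 235 60 -30 85;0 -70 0 241 84 -12 85;0 -70 0 241 84 -12 85;0 -70 0 241 84 -12 85;0 -70 0 241 84 -12 85;0 -70 0 241 84 -12 85",
)

```text
time_s: 26.12
tcp_pos: [0.5497, 0.1275, 0.33]
ee_rot: [-3.141, -0.0, 1.613]
force: [0.1, -0.3, -0.4]
grip_width: 0.0848
gripper_force: 0.0
```

Run:
```python
from kin import *
st(); w=snap('wrist','w6'); p=viewer.camera_params('wrist')
hsv=cv2.cvtColor(w,cv2.COLOR_RGB2HSV)
m=((hsv[...,0]<14)&(hsv[...,1]>90)&(hsv[...,2]>70)).astype(np.uint8)
n,l,s,c=cv2.connectedComponentsWithStats(m)
for k in range(1,n):
    if 60<s[k,4]<1500:
        ys,xs=np.where(l==k); P=np.array([ray(x,y,'wrist',.022,p)[:2] for x,y in zip(xs,ys)]).astype(np.float32)
        print(np.round(c[k]),s[k,4],np.round(P.mean(0),4),[np.round(v,3) for v in cv2.minAreaRect(P)])
lm('nugget6','wrist',12,.2)
```

```text
26.12 [0.0298, 0.3443, 1.4582, 0.0003, 1.3401, -0.0121] [0.5497 0.1275 0.33  ] [-3.141 -0.     1.613] [ 0.1 -0.3 -0.4] 0.0848 0.0
[573.   7.] 366 [0.898  0.4276] [array([0.9  , 0.426]), array([0.068, 0.026]), np.float64(18.116)]
[595.  52.] 571 [0.9397 0.3681] [array([0.938, 0.37 ]), array([0.06 , 0.041]), np.float64(14.688)]
[344.  73.] 244 [0.5736 0.2733] [array([0.574, 0.273]), array([0.021, 0.017]), np.float64(63.91)]
[393. 103.] 247 [0.6341 0.2412] [array([0.634, 0.241]), array([0.021, 0.018]), np.float64(43.009)]
[323. 111.] 237 [0.5504 0.2257] [array([0.55 , 0.226]), array([0.02 , 0.017]), np.float64(47.987)]
[373. 141.] 240 [0.6116 0.1926] [array([0.612, 0.193]), array([0.02 , 0.018]), np.float64(54.816)]
[249. 303.] 109 [ 0.46   -0.0299] [array([ 0.459, -0.029]), array([0.023, 0.012]), np.float64(78.094)]
[326. 360.] 198 [ 0.5693 -0.1191] [array([ 0.57 , -0.118]), array([0.027, 0.023]), np.float64(71.532)]
[226. 369.] 410 [ 0.418 -0.147] [array([ 0.418, -0.147]), array([0.03 , 0.045]), np.float64(61.444)]
[347. 376.] 176 [ 0.6027 -0.1476] [array([ 0.603, -0.146]), array([0.032, 0.019]), np.float64(78.925)]
wrist nugget6 0.8 [0.6088 0.1884 0.0027]
wrist nugget6 0.79 [0.3433 0.2173 0.0019]
wrist nugget6 0.75 [0.6337 0.2383 0.0046]
wrist nugget6 0.73 [ 5.483e-01  2.285e-01 -2.000e-04]
wrist nugget6 0.68 [ 0.5814 -0.1261  0.0151]
wrist nugget6 0.68 [5.718e-01 2.705e-01 3.000e-04]
wrist nugget6 0.68 [0.6823 0.0948 0.0023]
wrist nugget6 0.64 [ 0.6124 -0.1036  0.0111]
wrist nugget6 0.64 [ 0.6004 -0.0813  0.0018]
wrist nugget6 0.59 [ 4.060e-01  2.708e-01 -2.000e-04]
wrist nugget6 0.49 [ 0.5984 -0.1661  0.019 ]
```

View pics/w6.png

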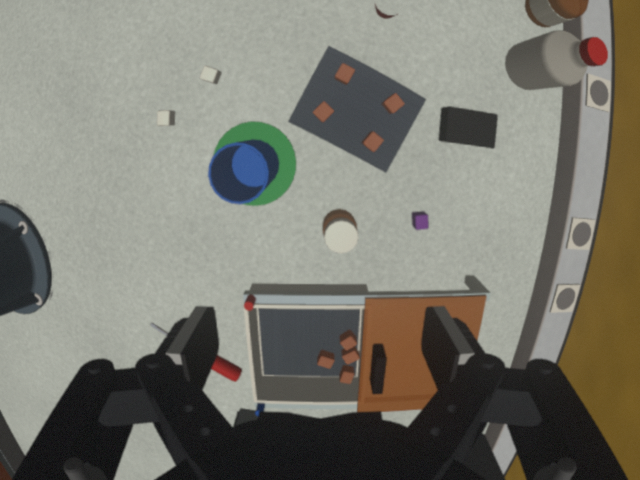

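The view shows the beaker empty on the mat (240,172), four nuggets in the tank, and four on the plate at (344,73), (393,103), (323,111) and (373,141). I'll plan the pick chain.

Run:
```python
from kin import *
s=sensors.observe(); D2=np.radians
def P(x,y,z,yaw): return ([x,y,z],[np.pi,0,D2(yaw)])
cur=(s['tcp_pos'],s['ee_rot'])
for n,x,y,w in (('A',.573,.272,64),('B',.634,.240,44),('C',.549,.227,48),('D',.610,.192,55)):
    print(n)
    for z in (.09,.008,.14): delta(*P(x,y,z,w),cur)
    c=P(x,y,.14,w); print(' drop')
    for z in (.14,.075): delta(*P(.52,-.075,z,92.5),c)
    cur=P(.52,-.075,.14,92.5)
```

```text
A
turn [-0.  -0.  28.4] shift [143.1  29.2 240.2]
turn [-0.  -0.  28.4] shift [143.1  29.2 322.2]
turn [-0.  -0.  28.4] shift [143.1  29.2 190.2]
 drop
turn [  0.    0.  -28.5] shift [-335.1  104.5    0. ]
turn [  0.    0.  -28.5] shift [-335.1  104.5   65. ]
B
turn [-0.  -0.  48.5] shift [309.7 127.6  50. ]
turn [-0.  -0.  48.5] shift [309.7 127.6 132. ]
turn [-0.  -0.  48.5] shift [309.7 127.6   0. ]
 drop
turn [  0.    0.  -48.5] shift [-300.8  147.4    0. ]
turn [  0.    0.  -48.5] shift [-300.8  147.4   65. ]
C
turn [ 0.  -0.  44.5] shift [300.4  42.1  50. ]
turn [ 0.  -0.  44.5] shift [300.4  42.1 132. ]
turn [ 0.  -0.  44.5] shift [300.4  42.1   0. ]
 drop
turn [  0.    0.  -44.5] shift [-243.8  180.5    0. ]
turn [  0.    0.  -44.5] shift [-243.8  180.5   65. ]
D
turn [ 0.  -0.  37.5] shift [262.8 101.6  50. ]
turn [ 0.  -0.  37.5] shift [262.8 101.6 132. ]
turn [ 0.  -0.  37.5] shift [262.8 101.6   0. ]
 drop
turn [  0.    0.  -37.5] shift [-270.3   79.4    0. ]
turn [  0.    0.  -37.5] shift [-270.3   79.4   65. ]
```

Call:
apply_moves(
  commands="0 0 10 60 12 100 45;0 0 20 110 24 180 45;0 0 28.5 143 29 235 45;0 0 28.5 143 29 240 45;0 0 28.5 143 29 240 45;0 0 28.5 143 29 270 45;0 0 28.5 143 29 300 45;0 0 28.5 143 29 318 45;0 0 28.5 143 29 322 45;0 0 28.5 143 29 322 45;0 0 28.5 143 29 322 0;0 0 28.5 143 29 322 0;0 0 28.5 143 29 322 0;0 0 28.5 143 29 322 0;0 0 28.5 143 29 322 0;0 0 28.5 143 29 322 0;0 0 28.5 143 29 290 0;0 0 28.5 143 29 240 0;0 0 28.5 143 29 190 0;0 0 28.5 143 29 190 0",
  grip_force=30,
)

```text
time_s: 28.72
tcp_pos: [0.5755, 0.2743, 0.145]
ee_rot: [3.134, -0.007, 1.118]
force: [-0.1, 0.6, -0.9]
grip_width: 0.017
gripper_force: 30.5
```

Held. Transporting and releasing it over the tank.

Call:
apply_moves(
  commands="0 0 -10 -50 15 0 0;0 0 -20 -100 31 0 0;0 0 -28.5 -150 47 0 0;0 0 -28.5 -200 62 0 0;0 0 -28.5 -250 78 0 0;0 0 -28.5 -300 94 0 0;0 0 -28.5 -335 104 0 0;0 0 -28.5 -335 104 0 0;0 0 -28.5 -335 104 35 0;0 0 -28.5 -335 104 65 0;0 0 -28.5 -335 104 65 0;0 0 -28.5 -335 104 65 45;0 0 -28.5 -335 104 65 45;0 0 -28.5 -335 104 65 45;0 0 -28.5 -335 104 65 45;0 0 -28.5 -335 104 20 45;0 0 -28.5 -335 104 0 45;0 0 -28.5 -335 104 0 45",
)

```text
time_s: 30.98
tcp_pos: [0.5207, -0.0739, 0.1419]
ee_rot: [3.138, 0.002, 1.615]
force: [0.3, 0.3, -0.2]
grip_width: 0.0454
gripper_force: 0.0
```

Call:
apply_moves(
  commands="0 0 10 50 21 0 45;0 0 20 100 42 0 45;0 0 30 150 63 0 45;0 0 40 200 84 0 45;0 0 48.5 250 104 0 45;0 0 48.5 295 122 20 45;0 0 48.5 310 128 50 45;0 0 48.5 310 128 50 45;0 0 48.5 310 128 80 45;0 0 48.5 310 128 110 45;0 0 48.5 310 128 128 45;0 0 48.5 310 128 132 45;0 0 48.5 310 128 132 45;0 0 48.5 310 128 132 0;0 0 48.5 310 128 132 0;0 0 48.5 310 128 132 0;0 0 48.5 310 128 132 0;0 0 48.5 310 128 132 0;0 0 48.5 310 128 132 0;0 0 48.5 310 128 132 0",
)

```text
time_s: 33.48
tcp_pos: [0.6345, 0.2422, 0.0096]
ee_rot: [3.14, -0.002, 0.769]
force: [0.2, -0.3, 6.5]
grip_width: 0.017
gripper_force: 31.2
```

Call:
apply_moves(
  commands="0 0 0 0 0 -45 0;0 0 0 0 0 -90 0;0 0 0 0 0 -132 0;0 0 -10 -50 25 -132 0;0 0 -20 -100 49 -132 0;0 0 -30 -150 74 -132 0;0 0 -40 -200 98 -132 0;0 0 -48.5 -250 123 -132 0;0 0 -48.5 -301 147 -132 0;0 0 -48.5 -301 147 -132 0;0 0 -48.5 -301 147 -100 0;0 0 -48.5 -301 147 -67 0;0 0 -48.5 -301 147 -67 0;0 0 -48.5 -301 147 -67 45;0 0 -48.5 -301 147 -67 45;0 0 -48.5 -301 147 -67 45;0 0 -48.5 -301 147 -67 45;0 0 -48.5 -301 147 -110 45;0 0 -48.5 -301 147 -132 45;0 0 -48.5 -301 147 -132 45",
)

```text
time_s: 35.98
tcp_pos: [0.5207, -0.0735, 0.142]
ee_rot: [3.137, 0.002, 1.615]
force: [0.5, 0.1, 0.1]
grip_width: 0.0446
gripper_force: 0.0
```

Call:
apply_moves(
  commands="0 0 10 50 7 0 45;0 0 20 100 14 0 45;0 0 30 150 21 0 45;0 0 40 200 28 0 45;0 0 44.5 250 35 0 45;0 0 44.5 290 40 20 45;0 0 44.5 300 42 50 45;0 0 44.5 300 42 50 45;0 0 44.5 300 42 80 45;0 0 44.5 300 42 110 45;0 0 44.5 300 42 128 45;0 0 44.5 300 42 132 45;0 0 44.5 300 42 132 45;0 0 44.5 300 42 132 0;0 0 44.5 300 42 132 0;0 0 44.5 300 42 132 0;0 0 44.5 300 42 132 0;0 0 44.5 300 42 132 0;0 0 44.5 300 42 132 0;0 0 44.5 300 42 132 0",
)

```text
time_s: 38.48
tcp_pos: [0.5489, 0.2287, 0.0094]
ee_rot: [3.14, -0.002, 0.839]
force: [-0.9, -0.5, 6.0]
grip_width: 0.0171
gripper_force: 31.2
```

Call:
apply_moves(
  commands="0 0 0 0 0 -45 0;0 0 0 0 0 -90 0;0 0 0 0 0 -132 0;0 0 -10 -50 37 -132 0;0 0 -20 -100 74 -132 0;0 0 -30 -150 111 -132 0;0 0 -40 -200 148 -132 0;0 0 -44.5 -244 181 -132 0;0 0 -44.5 -244 181 -132 0;0 0 -44.5 -244 181 -132 0;0 0 -44.5 -244 181 -100 0;0 0 -44.5 -244 181 -67 0;0 0 -44.5 -244 181 -67 0;0 0 -44.5 -244 181 -67 45;0 0 -44.5 -244 181 -67 45;0 0 -44.5 -244 181 -67 45;0 0 -44.5 -244 181 -67 45;0 0 -44.5 -244 181 -110 45;0 0 -44.5 -244 181 -132 45;0 0 -44.5 -244 181 -132 45",
)

```text
time_s: 40.98
tcp_pos: [0.5209, -0.0745, 0.142]
ee_rot: [3.137, 0.002, 1.615]
force: [0.4, 0.7, -0.7]
grip_width: 0.0448
gripper_force: 0.0
```

Call:
apply_moves(
  commands="0 0 10 50 20 0 45;0 0 20 100 39 0 45;0 0 30 150 59 0 45;0 0 37.5 200 78 0 45;0 0 37.5 240 94 0 45;0 0 37.5 263 102 20 45;0 0 37.5 263 102 50 45;0 0 37.5 263 102 50 45;0 0 37.5 263 102 80 45;0 0 37.5 263 102 110 45;0 0 37.5 263 102 128 45;0 0 37.5 263 102 132 45;0 0 37.5 263 102 132 45;0 0 37.5 263 102 132 0;0 0 37.5 263 102 132 0;0 0 37.5 263 102 132 0;0 0 37.5 263 102 132 0;0 0 37.5 263 102 132 0;0 0 37.5 263 102 132 0;0 0 37.5 263 102 132 0",
)

```text
time_s: 43.48
tcp_pos: [0.6107, 0.1935, 0.0095]
ee_rot: [3.14, -0.001, 0.961]
force: [-0.6, -0.7, 6.3]
grip_width: 0.0173
gripper_force: 31.2
```

Call:
apply_moves(
  commands="0 0 0 0 0 -45 0;0 0 0 0 0 -90 0;0 0 0 0 0 -132 0;0 0 -10 -50 15 -132 0;0 0 -20 -100 29 -132 0;0 0 -30 -150 44 -132 0;0 0 -37.5 -200 59 -132 0;0 0 -37.5 -250 73 -132 0;0 0 -37.5 -270 79 -132 0;0 0 -37.5 -270 79 -132 0;0 0 -37.5 -270 79 -100 0;0 0 -37.5 -270 79 -67 0;0 0 -37.5 -270 79 -67 0;0 0 -37.5 -270 79 -67 45;0 0 -37.5 -270 79 -67 45;0 0 -37.5 -270 79 -67 45;0 0 -37.5 -270 79 -67 45;0 0 -37.5 -270 79 -110 45;0 0 -37.5 -270 79 -132 45;0 0 -37.5 -270 79 -132 45",
)

```text
time_s: 45.98
tcp_pos: [0.5211, -0.0737, 0.1419]
ee_rot: [3.138, 0.002, 1.615]
force: [-0.2, -0.3, 0.0]
grip_width: 0.0449
gripper_force: 0.0
```

Run:
```python
from kin import *
st(); delta([.44,-.02,.36],[np.pi,0,np.pi/2+.043])
b=snap('side'); a=snap('scene'); lm('beaker','side'); lm('nugget6','side',9,.2)
z=np.hstack([cv2.resize(a[170:350,150:430],(420,270)),cv2.resize(b[170:400,200:440],(380,364))[:270]]); cv2.imwrite('pics/p7.png',np.hstack([cv2.resize(a[170:350,150:430],(467,300)),cv2.resize(b[150:400,170:420],(300,300))])[:,:,::-1])
```

```text
45.98 [-0.353, 0.5247, 1.7681, 0.0, 0.8443, -0.3975] [ 0.5211 -0.0737  0.1419] [3.138e+00 2.000e-03 1.615e+00] [-0.2 -0.3  0. ] 0.0449 0.0
turn [0.2 0.1 0.1] shift [  56.9  -77.7 -218.5]
side beaker 0.7 [0.4644 0.1562 0.0006]
side nugget6 0.84 [ 0.5373  0.4055 -0.0033]
side nugget6 0.68 [0.4048 0.2777 0.0014]
side nugget6 0.62 [ 0.6145 -0.1068  0.0134]
side nugget6 0.62 [ 0.5843 -0.1272  0.0152]
side nugget6 0.54 [ 0.3463  0.2157 -0.0011]
side nugget6 0.52 [ 0.5195 -0.0768  0.0453]
side nugget6 0.52 [ 0.681   0.0956 -0.0034]
side nugget6 0.5 [ 0.5172 -0.0692  0.0744]
side nugget6 0.45 [ 0.5873 -0.336   0.1254]
```

View pics/p7.png

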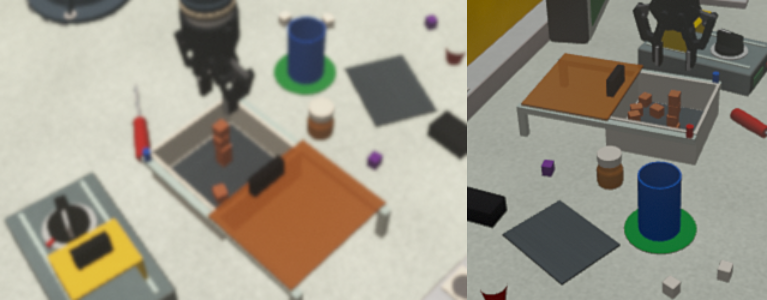

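The empty plate and upright beaker are fine, but the four dropped nuggets stacked into a tower in the tank (left half of the crop, about 220,145). That is too tall for the cover, so I'll take the top two off and set them beside it.

Call:
apply_moves(
  commands="0 0 0 0 0 35 45;0 0 0 0 0 62 45;0 0 0 0 0 67 45;0 0 0 0 0 67 45;0 0 0 0 0 67 0;0 0 0 0 0 67 0;0 0 0 0 0 67 0;0 0 0 0 0 67 0;0 0 0 0 0 67 0;0 0 0 0 0 67 0;0 0 0 0 0 30 0;0 0 0 0 0 0 0;0 0 0 -25 -3 0 0;0 0 0 -51 -6 0 0;0 0 0 -51 -6 0 0;0 0 0 -51 -6 0 0",
)

```text
time_s: 48.18
tcp_pos: [0.5157, -0.1239, 0.14]
ee_rot: [-3.141, -0.001, 1.615]
force: [0.1, 0.3, -0.5]
grip_width: 0.0171
gripper_force: 33.2
```

Call:
apply_moves(
  commands="0 0 0 0 0 45 0;0 0 0 0 0 90 0;0 0 0 0 0 118 0;0 0 0 0 0 123 0;0 0 0 0 0 123 0;0 0 0 0 0 123 40;0 0 0 0 0 123 40;0 0 0 0 0 123 40;0 0 0 0 0 123 40;0 0 0 0 0 60 40;0 0 0 0 0 0 40;0 0 0 0 0 0 40",
)

```text
time_s: 49.68
tcp_pos: [0.5192, -0.1258, 0.1446]
ee_rot: [3.132, 0.005, 1.616]
force: [0.2, -0.0, -0.2]
grip_width: 0.0398
gripper_force: 0.0
```

Call:
apply_moves(
  commands="0 0 0 25 3 0 45;0 0 0 51 6 0 45;0 0 0 51 6 0 45;0 0 0 51 6 0 45;0 0 0 51 6 45 45;0 0 0 51 6 80 45;0 0 0 51 6 87 45;0 0 0 51 6 87 45;0 0 0 51 6 87 0;0 0 0 51 6 87 0;0 0 0 51 6 87 0;0 0 0 51 6 87 0;0 0 0 51 6 87 0;0 0 0 51 6 87 0;0 0 0 51 6 40 0;0 0 0 51 6 0 0;0 0 0 51 6 0 0",
)

```text
time_s: 51.8
tcp_pos: [0.5221, -0.0738, 0.1434]
ee_rot: [3.134, 0.003, 1.616]
force: [0.4, 0.6, -0.7]
grip_width: 0.017
gripper_force: 32.4
```

Run:
```python
from kin import *
st(); b=snap('side'); cv2.imwrite('pics/p8.png',cv2.resize(b[170:280,280:400],(480,440),interpolation=2)[:,:,::-1])
```

```text
51.8 [-0.3526, 0.5224, 1.7668, 0.0002, 0.8448, -0.3976] [ 0.5221 -0.0738  0.1434] [3.134e+00 3.000e-03 1.616e+00] [ 0.4  0.6 -0.7] 0.017 32.4
```

View pics/p8.png

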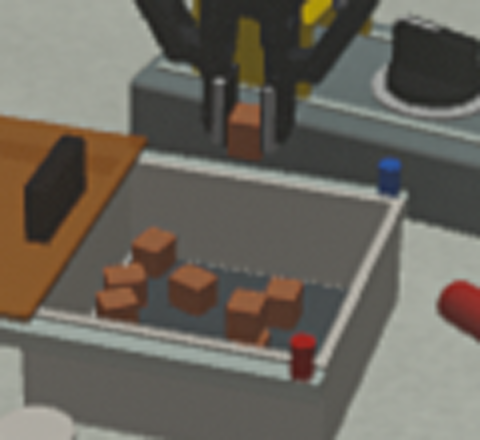

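Held one is safe; a stack of two remains (247,315), and 7 in the tank plus 1 held makes 8. I'll place the held one on the other side of the stack.

Call:
apply_moves(
  commands="0 0 0 22 0 0 0;0 0 0 43 0 0 0;0 0 0 43 0 0 0;0 0 0 43 0 45 0;0 0 0 43 0 90 0;0 0 0 43 0 118 0;0 0 0 43 0 123 0;0 0 0 43 0 123 0;0 0 0 43 0 123 40;0 0 0 43 0 123 40;0 0 0 43 0 123 40;0 0 0 43 0 123 40;0 0 0 43 0 60 40;0 0 0 43 0 0 40;0 0 0 -20 -100 -200 85;0 0 0 -20 -100 -200 85;0 0 0 -20 -100 -200 85;0 0 0 -20 -100 -200 85;0 0 0 -20 -100 -200 85;0 0 0 -20 -100 -200 85",
)

```text
time_s: 54.35
tcp_pos: [0.4204, -0.0972, 0.3396]
ee_rot: [-3.141, -0.001, 1.615]
force: [-0.2, 0.3, -0.2]
grip_width: 0.0852
gripper_force: 0.0
```

Run:
```python
from kin import *
st(); a=snap('side');lm('beaker','side'); w=snap('wrist'); lm('cover_handle','side'); h=lm('cover_handle','wrist')
cv2.imwrite('pics/w9.png',np.hstack([w[60:330,200:560],cv2.resize(a[140:440,160:460],(270,270))])[:,:,::-1])
c=np.array([.485,-.0875])+.147*np.array([np.cos(.04),np.sin(.04)]); print(c)
r=[np.pi,0,np.pi/2+.043]
for z in (.16,.083): delta([.632,-.0815,z],r)
```

```text
54.35 [-0.4876, 0.1269, 1.7334, 0.0003, 1.2823, -0.5321] [ 0.4204 -0.0972  0.3396] [-3.141e+00 -1.000e-03  1.615e+00] [-0.2  0.3 -0.2] 0.0852 0.0
side beaker 0.85 [ 0.467   0.1575 -0.0007]
side cover_handle 0.64 [ 0.6342 -0.0787  0.0945]
wrist cover_handle 0.68 [ 0.6307 -0.0849  0.0871]
[ 0.63188242 -0.08162157]
turn [-0.1 -0.1  0.1] shift [  5.7 212.3 178.4]
turn [-0.1 -0.1  0.1] shift [  5.6 212.5 255.4]
```

View pics/w9.png

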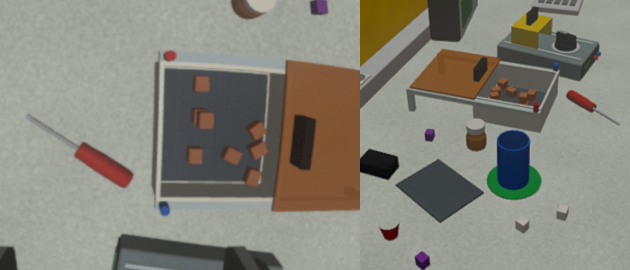

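All 8 nuggets lie low in the tank, the plate is empty, and the beaker stands on the mat. Shutting the cover.

Call:
apply_moves(
  commands="0 0 0 6 60 50 85;0 0 0 6 120 100 85;0 0 0 6 180 150 85;0 0 0 6 212 178 85;0 0 0 6 212 178 85;0 0 0 6 212 178 85;0 0 0 6 212 215 85;0 0 0 6 212 245 85;0 0 0 6 212 255 85;0 0 0 6 212 255 85;0 0 0 6 212 255 0;0 0 0 6 212 255 0;0 0 0 6 212 255 0;0 0 0 6 212 255 0;0 0 0 6 212 255 0;0 0 0 6 212 255 0;0 0 0 6 212 255 0",
  grip_force=50,
)

```text
time_s: 56.72
tcp_pos: [0.6323, -0.0822, 0.0858]
ee_rot: [3.142, -0.0, 1.615]
force: [-2.1, 0.2, 6.1]
grip_width: 0.0131
gripper_force: 51.1
```

Call:
apply_moves(
  commands="0 0 0 0 -12 0 0;0 0 0 0 -25 0 0;0 0 0 0 -40 0 0;0 0 0 0 -55 0 0;0 0 0 0 -70 0 0;0 0 0 0 -85 0 0;0 0 0 0 -100 0 0;0 0 0 0 -115 0 0;0 0 0 0 -128 0 0;0 0 0 0 -138 0 0;0 0 0 0 -144 0 0;0 0 0 0 -148 0 0;0 0 0 0 -149 0 0;0 0 0 0 -149 0 0;0 0 0 0 -149 0 0",
)

```text
time_s: 58.6
tcp_pos: [0.4824, -0.0877, 0.0858]
ee_rot: [-3.141, -0.002, 1.614]
force: [0.4, 5.5, 8.1]
grip_width: 0.0131
gripper_force: 51.5
```

Call:
apply_moves(
  commands="0 0 0 0 0 0 85;0 0 0 0 0 0 85;0 0 0 0 0 0 85;0 0 0 0 0 0 85;0 0 0 0 0 0 85;0 0 0 0 0 -50 85;0 0 0 0 0 -110 85;0 0 0 -60 5 -160 85;0 0 0 -343 23 -194 85;0 0 0 -343 23 -194 85;0 0 0 -343 23 -194 85;0 0 0 -343 23 -194 85;0 0 0 -343 23 -194 85;0 0 0 -343 23 -194 85;0 0 0 -343 23 -194 85;0 0 0 -343 23 -194 85",
)

```text
time_s: 60.6
tcp_pos: [0.5217, -0.4287, 0.2789]
ee_rot: [-3.141, -0.002, 1.617]
force: [0.1, 0.2, -0.3]
grip_width: 0.0851
gripper_force: 0.0
```

Run:
```python
from kin import *
st(); w=snap('wrist'); 
for l in ['knob_grip','knob_pointer','mark','lock_handle','console','cover_handle']: 
    for x in lm(l,'wrist'): print(np.round(proj(x,'wrist')))
a=snap('side'); [lm(l,'side') for l in ('cover_handle','beaker','knob_grip','knob_pointer','mark','lock_handle','console')]
cv2.imwrite('pics/w10.png',cv2.resize(w[90:350,180:500],(800,650)[:2] if 0 else (738,600),interpolation=2)[:,:,::-1])
```

```text
60.6 [-0.853, 0.5553, 1.2395, 0.0002, 1.3486, -0.8992] [ 0.5217 -0.4287  0.2789] [-3.141e+00 -2.000e-03  1.617e+00] [ 0.1  0.2 -0.3] 0.0851 0.0
wrist knob_grip 0.8 [ 0.4879 -0.3235  0.076 ]
[287.  97.]
wrist knob_pointer 0.98 [ 0.5209 -0.3344  0.0852]
[322. 109.]
wrist mark 0.64 [ 0.4935 -0.3563  0.078 ]
[291. 132.]
wrist lock_handle 0.56 [ 0.5866 -0.3361  0.1263]
[405. 114.]
wrist console 0.89 [ 0.5392 -0.3271 -0.0044]
[338. 107.]
side cover_handle 0.67 [ 0.4826 -0.0857  0.0959]
side beaker 0.64 [ 0.4645  0.1563 -0.0038]
side knob_grip 0.73 [ 0.4877 -0.3206  0.0788]
side knob_pointer 0.82 [ 0.5179 -0.3326  0.0787]
side lock_handle 0.86 [ 0.5845 -0.3354  0.1266]
side console 0.71 [ 0.5418 -0.327  -0.0008]
```

View pics/w10.png

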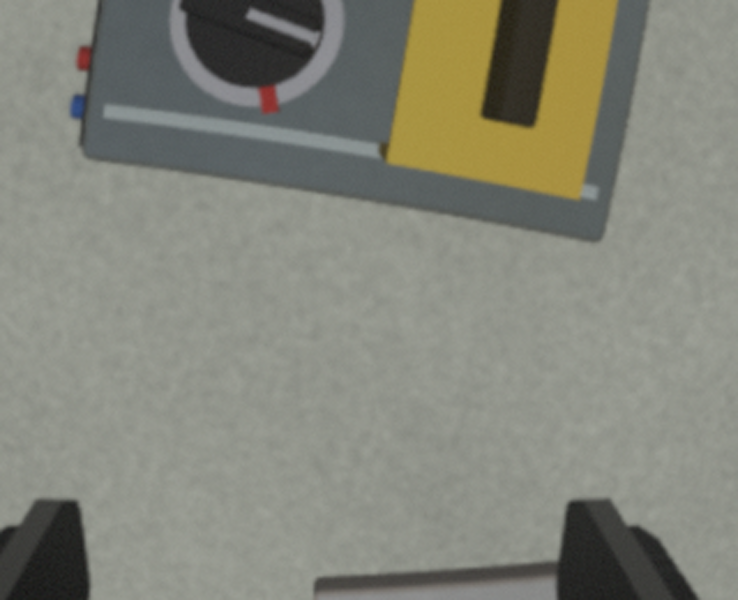

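Run:
```python
from kin import *
p=viewer.camera_params('wrist')
T=lambda x,y:(180+.4336*x,90+.4333*y)
m=ray(*T(269,99),'wrist',.052,p)[:2]
a=ray(*T(247,12),'wrist',.09,p)[:2]; b=ray(*T(320,40),'wrist',.09,p)[:2]
l1=ray(*T(105,112),'wrist',.053,p)[:2]; l2=ray(*T(385,152),'wrist',.053,p)[:2]
c1=ray(*T(88,155),'wrist',.05,p)[:2]; c2=ray(*T(602,240),'wrist',.05,p)[:2]
ang=lambda v: np.degrees(np.arctan2(v[1],v[0]))
print('mark',m,'ptr',a,b,ang(b-a),'rail',ang(l2-l1),'edge',ang(c2-c1),c1,c2)
w=snap('wrist')
hsv=cv2.cvtColor(w,cv2.COLOR_RGB2HSV); g=((hsv[...,1]<30)&(hsv[...,2]>140)).astype(np.uint8)
# ring: light pixels around the knob
r0=T(257,20); yy,xx=np.nonzero(g); k=np.hypot(xx-r0[0],yy-r0[1]); s=(k>26)&(k<42)
P=np.array([ray(x,y,'wrist',.052,p)[:2] for x,y in zip(xx[s],yy[s])])
f=least_squares(lambda q: np.hypot(P[:,0]-q[0],P[:,1]-q[1])-q[2],[.488,-.322,.034],loss='soft_l1',f_scale=.002); print('ring',f.x,len(P))
for ax in (f.x[:2],np.array([.488,-.3215])): print('mark ang',ang(m-ax),'ptr',ang(b-ax),np.hypot(*(b-ax)))
```

```text
mark [ 0.49683242 -0.3587143 ] ptr [ 0.48944175 -0.32456337] [ 0.51760531 -0.33455656] -19.53606866943886 rail -6.556480813696007 edge -6.8009179522195025 [ 0.4170588  -0.38455832] [ 0.64935651 -0.41226192]
ring [ 0.48883842 -0.32230966  0.03352359] 719
mark ang -77.61512847411697 ptr -23.060873636245578 0.0312653272850483
mark ang -76.6484892869844 ptr -23.798489044179036 0.03235657814838674
```

Run:
```python
from kin import *
p=viewer.camera_params('wrist'); R=np.array(p['R']); C=-R.T@np.array(p['t']); print('cam',C,'axis',R[2])
s=sensors.observe(); t=s['tcp_pos']+np.array([.489,-.322,0])-np.array([C[0],C[1],0]); print(t)
t[2]=.25; delta(t,s['ee_rot']); print(ik(t,Ro.from_euler('xyz',s['ee_rot']),s['joint_positions'])[1])
```

```text
cam [ 0.51916086 -0.35276321  0.4217468 ] axis [ 0.01329152 -0.30203149 -0.95320528]
[ 0.49164479 -0.39977521  0.27921637]
turn [0. 0. 0.] shift [ 32.1 -28.8  29.2]
1.2538157258125366e-09
```

Call:
apply_moves(
  commands="0 0 0 32 -29 29 85;0 0 0 32 -29 29 85;0 0 0 32 -29 29 85;0 0 0 32 -29 29 85",
)

```text
time_s: 61.9
tcp_pos: [0.493, -0.4017, 0.2518]
ee_rot: [3.139, 0.004, 1.615]
force: [-0.7, -1.0, 0.5]
grip_width: 0.0852
gripper_force: 0.0
```

Run:
```python
from kin import *
st(); w=snap('wrist'); p=viewer.camera_params('wrist')
for l in ['knob_grip','knob_pointer','mark','lock_handle']: lm(l,'wrist')
# rectified top view at z=.052, 0.25 mm/px, centred on (.489,-.322): x right, y up
def top(z,n=480,res=.00025):
    f=240/np.tan(np.radians(p['vertical_fov']/2)); R=np.array(p['R'])
    j,i=np.meshgrid(np.arange(n),np.arange(n)); X=np.stack([.489+(j-n/2)*res,-.322-(i-n/2)*res,np.full(j.shape,z)],-1)@R.T+p['t']
    r=np.hypot(X[...,0],X[...,1]); th=np.arctan2(r,X[...,2])
    return cv2.remap(w,(p['cx']+f*th*X[...,0]/r).astype(np.float32),(p['cy']+f*th*X[...,1]/r).astype(np.float32),cv2.INTER_CUBIC)
A,B=top(.052),top(.09)
h=cv2.cvtColor(A,cv2.COLOR_RGB2HSV); red=((h[...,0]<8)|(h[...,0]>172))&(h[...,1]>130)&(h[...,2]>90)
n,l,s,c=cv2.connectedComponentsWithStats(red.astype(np.uint8)); print(s[1:],[(.489+(x-240)*.00025,-.322-(y-240)*.00025) for x,y in c[1:]])
cv2.imwrite('pics/t11.png',np.hstack([A[40:440,40:440],B[40:440,40:440]])[:,:,::-1])
```

```text
61.9 [-0.8591, 0.5197, 1.3846, 0.0, 1.2326, -0.9037] [ 0.493  -0.4017  0.2518] [3.139 0.004 1.615] [-0.7 -1.   0.5] 0.0852 0.0
wrist knob_grip 0.98 [ 0.4864 -0.3231  0.0804]
wrist knob_pointer 0.89 [ 0.5181 -0.3352  0.083 ]
wrist mark 0.9 [ 0.4932 -0.3565  0.0754]
wrist lock_handle 0.94 [ 0.5862 -0.3319  0.1239]
[[254 357  29  43 875]] [(np.float64(0.4958525714285714), np.float64(-0.3564862857142857))]
```

View pics/t11.png

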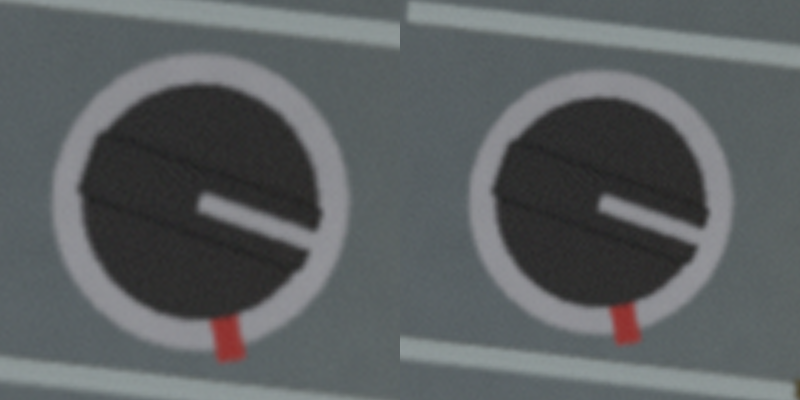

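The rectified top view shows the ring centre at (201,202), the pointer at about -20° and the red mark at (228,338), about -79°. The knob needs to turn 59° clockwise.

Run:
```python
from kin import *
r=[np.pi,0,np.radians(160)]
for z in (.15,.066): delta([.489,-.3225,z],r)
s=sensors.observe()
for y in (160,101): print(ik(np.array([.489,-.3225,.066]),Ro.from_euler('xyz',[np.pi,0,np.radians(y)]),s['joint_positions']-[0,0,0,0,0,1.]))
```

```text
turn [  0.    0.1 -67.4] shift [ 78.1   0.5 100.6]
turn [  0.    0.1 -67.4] shift [ 78.2   0.4 184.6]
(array([-7.73330079e-01,  7.06364163e-01,  1.65624446e+00, -1.90723237e-14,
        7.78984031e-01, -1.99506056e+00]), np.float64(4.196436205184424e-14))
(array([-7.73330079e-01,  7.06364163e-01,  1.65624446e+00,  1.55395329e-15,
        7.78984031e-01, -9.65316296e-01]), np.float64(3.885780586188048e-15))
```

Call:
apply_moves(
  commands="0 0 -10 40 0 50 45;0 0 -20 78 0 90 45;0 0 -30 78 0 100 45;0 0 -40 78 0 100 45;0 0 -50 78 0 100 45;0 0 -60 78 0 100 45;0 0 -67.5 78 0 100 45;0 0 -67.5 78 0 100 45;0 0 -67.5 78 0 130 45;0 0 -67.5 78 0 160 45;0 0 -67.5 78 0 180 45;0 0 -67.5 78 0 184 45;0 0 -67.5 78 0 184 45;0 0 -67.5 78 0 184 0;0 0 -67.5 78 0 184 0;0 0 -67.5 78 0 184 0;0 0 -67.5 78 0 184 0;0 0 -67.5 78 0 184 0;0 0 -67.5 78 0 184 0",
  grip_force=70,
)

```text
time_s: 64.53
tcp_pos: [0.4883, -0.3229, 0.0675]
ee_rot: [-3.14, 0.002, 2.794]
force: [-2.3, -0.8, 6.0]
grip_width: 0.0144
gripper_force: 69.2
```

Run:
```python
from kin import *
st()
```

```text
64.53 [-0.7747, 0.7024, 1.6596, -0.001, 0.7772, -1.9969] [ 0.4883 -0.3229  0.0675] [-3.140e+00  2.000e-03  2.794e+00] [-2.3 -0.8  6. ] 0.0144 69.2
```

Call:
apply_moves(
  commands="0 0 8 0 0 0 0;0 0 16 0 0 0 0;0 0 24 0 0 0 0;0 0 32 0 0 0 0;0 0 40 0 0 0 0;0 0 48 0 0 0 0;0 0 55 0 0 0 0;0 0 59 0 0 0 0;0 0 59 0 0 0 0;0 0 59 0 0 0 0;0 0 59 0 0 0 0;0 0 59 0 0 0 40;0 0 59 0 0 0 40;0 0 59 0 0 0 40;0 0 59 0 0 0 40;0 0 59 0 0 -40 40;0 0 59 0 0 -90 40;0 0 59 0 0 -140 40;0 0 59 0 0 -185 40;0 0 59 0 0 -185 40",
)

```text
time_s: 67.03
tcp_pos: [0.4899, -0.3236, 0.2556]
ee_rot: [3.136, 0.008, 1.764]
force: [0.7, -0.3, -0.7]
grip_width: 0.04
gripper_force: 0.0
```

Run:
```python
from kin import *
st(); t=[.4945,-.402,.2515]; delta(t,[np.pi,0,1.615])
```

```text
67.03 [-0.774, 0.4453, 1.5096, 0.0001, 1.1771, -0.9672] [ 0.4899 -0.3236  0.2556] [3.136 0.008 1.764] [ 0.7 -0.3 -0.7] 0.04 0.0
turn [0.4 0.4 8.5] shift [-77.8 -10.6   4.7]
```

Call:
apply_moves(
  commands="0 0 8.5 -40 -5 4 85;0 0 8.5 -78 -11 4 85;0 0 8.5 -78 -11 4 85;0 0 8.5 -78 -11 4 85",
)

```text
time_s: 67.53
tcp_pos: [0.4914, -0.3995, 0.2457]
ee_rot: [-3.14, -0.003, 1.615]
force: [0.1, 0.7, -0.6]
grip_width: 0.0849
gripper_force: 0.0
```

Run:
```python
from kin import *
st(); w=snap('wrist'); p=viewer.camera_params('wrist')
for l in ['knob_grip','knob_pointer','mark','lock_handle']: lm(l,'wrist')
def top(z,n=400,res=.00025):
    f=240/np.tan(np.radians(p['vertical_fov']/2)); R=np.array(p['R'])
    j,i=np.meshgrid(np.arange(n),np.arange(n)); X=np.stack([.489+(j-n/2)*res,-.322-(i-n/2)*res,np.full(j.shape,z)],-1)@R.T+p['t']
    r=np.hypot(X[...,0],X[...,1]); th=np.arctan2(r,X[...,2])
    return cv2.remap(w,(p['cx']+f*th*X[...,0]/r).astype(np.float32),(p['cy']+f*th*X[...,1]/r).astype(np.float32),cv2.INTER_CUBIC)
cv2.imwrite('pics/t12.png',np.hstack([top(.052),top(.09)])[:,:,::-1])
lk=np.array([.5855,-.335]); r=[np.pi,0,np.pi/2-.117]
for z in (.19,.116): delta([lk[0],lk[1],z],r)
```

```text
67.53 [-0.8589, 0.5254, 1.3922, 0.0005, 1.2275, -0.9035] [ 0.4914 -0.3995  0.2457] [-3.140e+00 -3.000e-03  1.615e+00] [ 0.1  0.7 -0.6] 0.0849 0.0
wrist knob_grip 0.81 [ 0.4892 -0.3222  0.0831]
wrist knob_pointer 0.62 [ 0.4927 -0.3577  0.0844]
wrist mark 0.8 [ 0.4945 -0.3542  0.0787]
wrist lock_handle 0.85 [ 0.5866 -0.3341  0.1212]
turn [-0.  -0.   9.3] shift [60.2 96.2 57.2]
turn [-0.  -0.   9.3] shift [ 60.1  96.2 131.2]
```

View pics/t12.png

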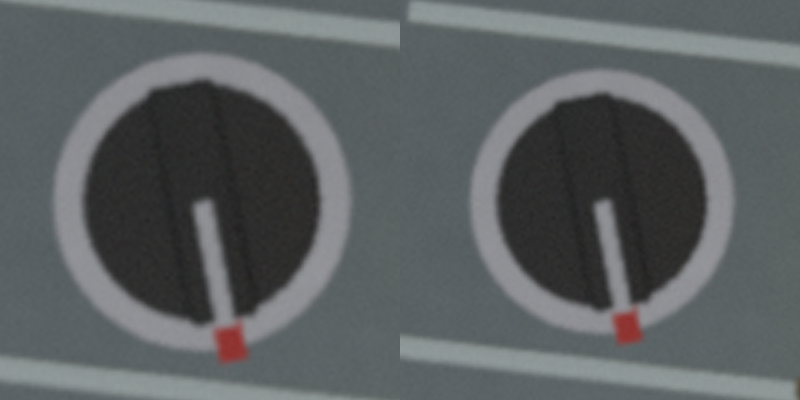

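The pointer now lies on the red mark (both about -79°). Next is the lock hood.

Call:
apply_moves(
  commands="0 0 9.2 40 60 40 50;0 0 9.2 60 96 57 50;0 0 9.2 60 96 57 50;0 0 9.2 60 96 57 50;0 0 9.2 60 96 85 50;0 0 9.2 60 96 115 50;0 0 9.2 60 96 131 50;0 0 9.2 60 96 132 50;0 0 9.2 60 96 132 50;0 0 9.2 60 96 132 0;0 0 9.2 60 96 132 0;0 0 9.2 60 96 132 0;0 0 9.2 60 96 132 0;0 0 9.2 60 96 132 0;0 0 9.2 60 96 132 0;0 0 9.2 60 96 132 0",
  grip_force=50,
)

```text
time_s: 69.78
tcp_pos: [0.5858, -0.3366, 0.1163]
ee_rot: [3.14, 0.001, 1.455]
force: [-0.4, 0.3, 5.5]
grip_width: 0.0128
gripper_force: 51.2
```

Call:
apply_moves(
  commands="0 0 0 0 -10 0 0;0 0 0 0 -20 0 0;0 0 0 0 -30 0 0;0 0 0 0 -40 0 0;0 0 0 0 -50 0 0;0 0 0 0 -60 0 0;0 0 0 0 -70 0 0;0 0 0 0 -80 0 0;0 0 0 0 -90 0 0;0 0 0 0 -96 0 0;0 0 0 0 -99 0 0;0 0 0 0 -100 0 0;0 0 0 0 -100 0 0;0 0 0 0 -100 0 0",
)

```text
time_s: 71.53
tcp_pos: [0.4881, -0.3252, 0.1163]
ee_rot: [3.137, 0.001, 1.454]
force: [4.4, 2.2, 5.3]
grip_width: 0.0127
gripper_force: 51.3
```

Run:
```python
from kin import *
st(); snap('side'); lm('lock_handle','side')
```

```text
71.53 [-0.7792, 0.627, 1.634, 0.0025, 0.8758, -0.6644] [ 0.4881 -0.3252  0.1163] [3.137e+00 1.000e-03 1.454e+00] [4.4 2.2 5.3] 0.0127 51.3
side lock_handle 0.94 [ 0.487  -0.3244  0.1264]
```

Call:
apply_moves(
  commands="0 0 0 0 -1 0 0;0 0 0 0 -3 0 0;0 0 0 0 -3 0 0;0 0 0 0 -3 0 0;0 0 0 0 -1 0 60;0 0 0 0 -1 0 60;0 0 0 0 -1 0 60;0 0 0 0 -1 0 60;0 0 0 0 -1 -40 60;0 0 0 0 -1 -90 60;0 0 0 0 -1 -150 60;0 0 0 0 -1 -200 60;0 0 0 0 -1 -200 60;0 0 0 0 -1 -200 60",
)

```text
time_s: 73.38
tcp_pos: [0.4843, -0.3242, 0.3145]
ee_rot: [-3.14, -0.001, 1.455]
force: [0.0, 0.7, -1.0]
grip_width: 0.0602
gripper_force: 0.0
```

Run:
```python
from kin import *
st(); a=snap('side'); [lm(l,'side') for l in ('cover_handle','beaker','mat','lock_handle','knob_pointer','mark','jar','adapter','stopper','screwdriver')]
cv2.imwrite('pics/f13.png',cv2.resize(a[130:430,160:460],(600,600),interpolation=2)[:,:,::-1])
```

```text
73.38 [-0.7815, 0.3861, 1.4354, -0.0001, 1.3218, -0.6653] [ 0.4843 -0.3242  0.3145] [-3.140e+00 -1.000e-03  1.455e+00] [ 0.   0.7 -1. ] 0.0602 0.0
side cover_handle 0.62 [ 0.484  -0.085   0.0931]
side mat 0.59 [0.4643 0.1563 0.0007]
side lock_handle 0.87 [ 0.4898 -0.3241  0.1283]
side jar 0.87 [ 5.725e-01  8.410e-02 -2.000e-04]
side adapter 0.62 [7.325e-01 2.187e-01 2.000e-04]
side stopper 0.54 [0.6212 0.3661 0.001 ]
side screwdriver 0.86 [ 0.3643 -0.118  -0.0015]
```

View pics/f13.png

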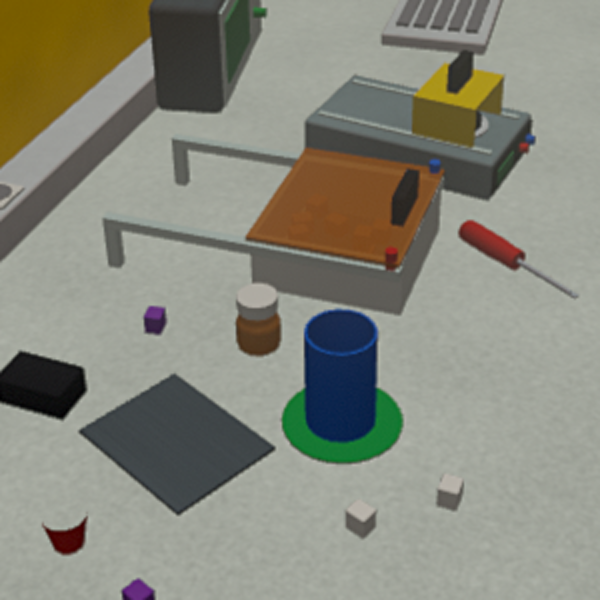

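The final view shows the cover shut with the nuggets beneath it, the beaker upright on the mat (340,375), the hood home over the knob (458,105), and the bystanders where they were. Handing in.

```bash
python3 -c "
from h import *
print(arm.sign_off())"
```

```text
the job is handed in; nothing more can be done
None
```

I handed the job in at 73 s of the 208 s allowed: all 8 nuggets I found are in the tank, the beaker stands upright on the mat, the cover is shut, the knob is on the red mark and the hood is home over it; sign-off returned no verdict.

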